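# Draw the filter insert out of its deep pot with the hook

## Task

Take the orange-handled hook from its white stand, catch the steel strap of the blue filter insert at the bottom of the grey pot, turn the insert counter-clockwise (seen from above) until you feel its lock come up against the stop, and draw it up out of the pot on the hook. Stand it gently upright in the aluminium tray, unhook it, and put the hook back in its stand. Never force the lock, never touch the insert with anything but the hook, and leave the things standing around undisturbed.

Things in the scene. Friction and masses are not known exactly. Their poses are not given: they have to be found in the camera images.
- housing: Fixed grey round filter pot, 84 mm diameter (foot 100 mm), rim 100 mm up. Origin: centre of its underside, z = axis of the bore. Bore 52 mm diameter, open at the top, flat floor at z = 10 mm. Hose nozzles at its own +x and -x, 35 mm up, reach 67 mm from the axis. Over 20 N between pot (or its lock ring) and insert or hook does damage.
- lock (a point): Middle of the brass lock ring in the bore (25 mm above the pot's underside; lip 22.5 to 27.5 mm, inner diameter 43 mm). Two opposite slots, 34 degrees wide; their angle differs from pot to pot and is NOT given by this frame. A stop ends each slot counter-clockwise; the insert lifts out when its lugs touch the stops or are up to 9 degrees short of them.
- insert: Loose blue filter insert, 90 to 145 g, standing on the bore's floor. Origin: centre of its underside. Body 40 mm diameter, 30 mm tall. Lugs at its own +y and -y, 6 mm wide, reach 25 mm from the axis, z 4 to 10 mm, under the ring's lip (2.5 mm play upwards). Turn it 20 to 65 degrees counter-clockwise from above to meet the stop; it turns easily up to there.
- strap (a point): Centre of the cross-bar of the insert's rigid steel strap, 50 mm above the insert's underside. The bar runs along its y, 4 x 4 mm in section, on two uprights at its ends; the window below it is 24 mm wide (y) and 18 mm high, down to the insert's flat top, and open towards +x and -x.
- hook: Loose 120 g hook tool, upright in its stand. Origin: its underside, on the handle's axis, z up. Flat J, 14 mm wide in y: shank x -7.5 to -3.5 mm, foot z 0 to 4 mm, tip x 3.5 to 7.5 mm with its top at z = 10 mm; the 7 mm throat between is centred on the axis, open upwards. Round flange, 36 mm diameter, z 93 to 98 mm; square handle above it.
- hook_grip (a point): Centre of the hook's orange square handle (18 x 18 x 52 mm, sides along the hook's x and y), 124 mm above the hook's underside. Grasp here from above.
- stand: Fixed white block 64 x 64 mm, 105 mm tall, with a square upright 25 mm through hole at its centre. Origin: centre of its underside. The hook hangs in the hole with its flange flat on the block's top, its underside 12 mm above the worktop; the hook may go back turned any way in which it enters the hole.
- tray: Fixed shallow aluminium tray, 130 x 120 mm (own x, y), 16 mm high, walls and floor 4 mm thick. Origin: centre of its underside.
- cast: White plaster dental cast, 60 x 77 x 26 mm, bystander. Origin: centre of its underside.
- dish: Small round mixing dish, 42 mm diameter, 16 mm high, bystander. Origin: centre of its underside.
- tin: Round steel pot, 52 mm diameter, 42 mm high, bystander. Origin: centre of its underside.
Things that resemble listed ones, but are neither listed nor needed, are in the scene too. What is shaped like the housing but purple is not meant. Of the things that look like the stand, take the one that is farthest to the robot's right at the start.

How it is judged:
By the outcome, as a careful person would: the job done as asked, in the order asked, and still so for the second after the job is handed in, with the robot touching nothing.
It also fails if it takes over 72 s, if anything falls off the work surface, if the arm or the gripper's body presses on something with over 40 N, if the wrist force passes 120 N, or if a joint passes its speed limit or range.

## Robot

A 6-joint arm with a two-finger parallel gripper is mounted at the origin on a cart in front of the work surface, level with it; the furniture and walls round the work are solid. World frame = base frame: x ahead of the robot, y to its left, z up, the work surface at z = 0. Lengths are in mm, angles in rad, forces in N, time in s.
With the tool pointing down it reaches from about 350 to 875 mm from the base axis. Payload 4.2 kg.
Tool frame: the origin (TCP) lies at the very end of the fingers, on their centre line; the grasp point (between the pads) lies arm.grip_depth behind it (arm.grip_depth is the distance from the TCP to the grasp point, in mm); x points along the fingers, y is the direction in which the jaws open and shut, and the axes are right-handed (so a half turn about x gives the same grasp; the last joint's range is limited). The gripper opens to 85 mm and grips with 20 to 120 N. Pads are 22 mm wide; open, the fingers measure 114 mm over their backs; the gripper's body (76 mm by 85 mm) begins 54 mm behind the grasp point. The pads swing forward as they close: fully open they stand 13 mm farther back than shut.
Start: joints at [1.408, 0.385, 0.008, 0, -1.194, -0.259], TCP at [255.844, 570.213, 197.712] pointing down, gripper open.
Joint ranges: [-3.14, 3.14], [-1.21, 2.06], [-1.07, 1.41], [-3.16, 2.05], [-2.99, -0.16], [-3.1, 3.1]. Speed limits (rad/s): [2.79, 2.79, 3.14, 3.14, 3.14, 3.14].

## Interface

Orientations are given as a unit quaternion [x, y, z, w].
In Python, from bench import arm, get_image, models gives the robot as it stands.
- The arm moves only by the tool arm_command, never from a script. Its argument "rows" is a list of rows, each an object of numbers: "dx", "dy", "dz": the shift along the tool's x, y, z in m; "wx", "wy", "wz": the turn, a rotation vector about the tool's x, y, z in degrees; "gripper": the closure, from -1 (fully open) to 1 (shut). A call has exactly 8 rows; each row is the pose to reach, as a shift and turn from the pose measured when the call began, along the tool's axes at that moment; what a row does not reach only later rows make up. A row lasts 1/10 s, in which the tool goes at most 50 mm and 8.59 degrees, less where a joint would pass 70% of its speed; a pose out of reach is approached as far as the arm can. A call with a gripper value outside its range is refused whole. The fingers move at their own pace and stop on an object; the grip force is fixed at half the most. Time passes only in rows, so rows that repeat a pose let the fingers close, or fill a call up. It gives the time, the measured TCP pose, the force and the opening at its end, in the units of the state.
- arm.read_state(): the state, without advancing time (a new reading comes with each control period).
- get_image(name): name is "side" or "top" or "wrist"; returns a dict with "img" (420x560x3 uint8, red, green, blue), "K" (3x3 intrinsics, pixels), "rvec" (rotation vector, rad) and "tvec" (3), from world to camera coordinates, as OpenCV has them; the wrist camera has in their place "T_tool_cam" (4x4, takes a point from camera to tool coordinates, whose origin is the TCP and whose axes are the tool frame's). Camera axes: x right, y down, z forward; pixel columns grow to the right and rows downward; lengths in mm; the calibration is good to about 2 mm. A picture is of the moment at which its call begins: read the wrist's pose just before it. There is no depth.
- arm.job_done(): hands the job in, once; it reports no verdict.
Trained networks look in the newest picture that a camera, given by its name, has taken for a name from the list of things; names that differ only in an ending like _2 or _b are one class to them, and where a whole thing is asked for, a point or a joint stands for the part that bears it (a point fixed in the world has none). Each returns a list of dicts, best first, with "conf" (0 to 1); they miss things now and then, are a little off and sometimes report something else, mostly with a low value. They report only what shows in the picture. A call takes as long as a camera call. They do not tell look-alikes from the thing itself.
- models.cut_out(camera, query): "mask" (420x560 bool, what is visible of it) and "extent" ([left, top, right, bottom] in pixels, round what is visible of it).
The state is a dict: "clock": time; "joints": joint angles; "joint_vel": joint speeds; "joint_efforts": joint torques, N m; "position": TCP position; "ee_rot": TCP orientation; "contact_force": force on the tool from outside, world axes, zero at the start; "wrist_torque": the same for the moment, N m; "gripper_width": finger opening in mm.
Only numpy, scipy, OpenCV 4.12 (cv2) and the standard library are available. Lean on these libraries where they do the work, as an engineer would, in place of code of your own. Each camera call takes 0.05 s, during which the arm holds its last target.

## Working session

There is one attempt and no reset: what is moved stays moved. The work goes in short steps, Python scripts to look and compute and a tool call to move; the robot and the scene stay as the last step left them, time stands still between calls to the robot, and variables do not carry over. Pictures are saved under pics/ and viewed, and the job is handed in when it is done.

Besides the shell and the picture viewer there is one more tool, called after "Call:" in YAML: its name, and indented under it one key for each argument. arm_command: Moves the arm, as the interface text tells. Its arguments: {"type":"object","properties":{"rows":{"type":"array"}},"required":["rows"]}

```bash
ls; mkdir -p pics; python3 - <<'E'
from bench import arm,get_image,models
import cv2
s=arm.read_state();print(s, arm.grip_depth)
for n in ["side","top","wrist"]:
    d=get_image(n);cv2.imwrite(f"pics/{n}0.png",d["img"][:,:,::-1]);print(n,d["K"].tolist(),{k:d[k] for k in d if k not in("img","K")})
E
```

```text
pics
{'clock': 0.0, 'joints': array([ 1.40762632e+00,  3.85559347e-01,  6.58838250e-03, -4.97815430e-04,
       -1.19398832e+00, -2.58631094e-01]), 'joint_vel': array([-0.00029778, -0.00025062, -0.00047033,  0.00169119, -0.00033457,
       -0.00170899]), 'joint_efforts': array([-9.45586071e-04, -3.92289484e+01,  1.88400221e+01,  4.18636188e+00,
       -4.72374202e-03, -7.01245270e-06]), 'position': array([255.57444471, 569.62052515, 196.60550252]), 'ee_rot': array([-0.69129833,  0.14886121,  0.69155216,  0.1473179 ]), 'contact_force': array([-0.58060713,  0.80392741,  0.2269329 ]), 'wrist_torque': array([-0.01774885, -0.04850984, -0.0114074 ]), 'gripper_width': 85.32696448541097} 18.700000000000003
side [[474.5384560811317, 0.0, 277.4575515097153], [0.0, 474.5384560811317, 207.9246373444523], [0.0, 0.0, 1.0]] {'rvec': array([ 0.08742805, -2.74422741,  1.43447902]), 'tvec': array([ 591.0160466 ,   79.97781362, 1212.47828608])}
top [[527.5225732959999, 0.0, 278.42984698013964], [0.0, 527.5225732959999, 226.98363454644812], [0.0, 0.0, 1.0]] {'rvec': array([ 2.08717946, -2.15230702,  0.16816997]), 'tvec': array([  80.28404311,  565.24449735, 1529.49838106])}
wrist [[361.7479587573208, 0.0, 279.39350389432605], [0.0, 361.7479587573208, 210.02236903352548], [0.0, 0.0, 1.0]] {'T_tool_cam': array([[ 5.75679686e-04, -2.91903094e-01,  9.56447726e-01,
        -1.75434046e+02],
       [ 9.99999601e-01, -4.85001937e-04, -7.49913460e-04,
         6.48408827e-01],
       [ 6.82781059e-04,  9.56447776e-01,  2.91902699e-01,
        -7.43014770e+01],
       [ 0.00000000e+00,  0.00000000e+00,  0.00000000e+00,
         1.00000000e+00]])}
```

View pics/side0.png

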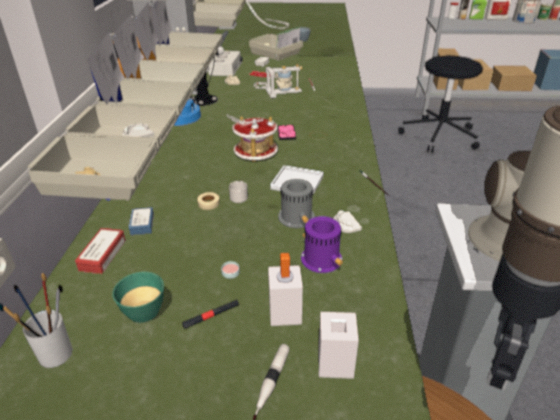

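View pics/top0.png

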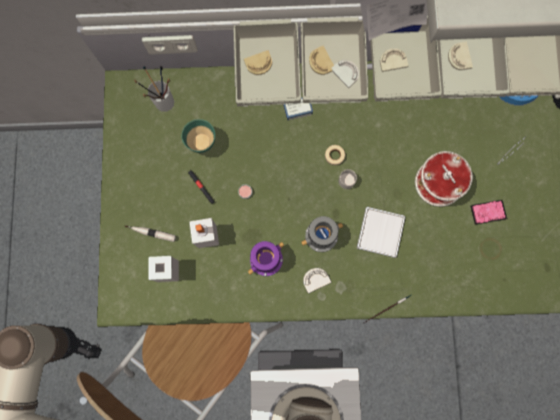

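View pics/wrist0.png

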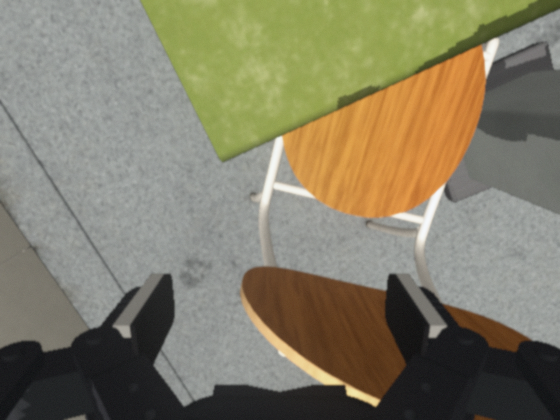

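```bash
cat > h.py <<'E'
from bench import arm,get_image,models
import cv2,numpy as np
from scipy.spatial.transform import Rotation as R
def cam(n,s=None):
    """returns dict with K, Rcw (cam->world), o"""
    s=s or arm.read_state()
    d=get_image(n)
    if n=="wrist":
        T=np.eye(4);T[:3,:3]=R.from_quat(s["ee_rot"]).as_matrix();T[:3,3]=s["position"]
        W=T@d["T_tool_cam"]
        d["Rcw"]=W[:3,:3];d["o"]=W[:3,3]
    else:
        M=cv2.Rodrigues(d["rvec"])[0];d["Rcw"]=M.T;d["o"]=-M.T@d["tvec"]
    return d
def ray(d,u,v,z):
    r=d["Rcw"]@np.linalg.inv(d["K"])@np.array([u,v,1.]);t=(z-d["o"][2])/r[2]
    return d["o"]+t*r
def proj(d,P):
    p=(np.atleast_2d(P)-d["o"])@d["Rcw"];q=p@d["K"].T
    return q[:,:2]/q[:,2:]
def save(d,n,crop=None,k=1):
    im=d["img"][:,:,::-1]
    if crop: im=im[crop[1]:crop[3],crop[0]:crop[2]]
    im=cv2.resize(np.ascontiguousarray(im),None,fx=k,fy=k,interpolation=cv2.INTER_CUBIC)
    cv2.imwrite(f"pics/{n}.png",im)
def st():
    s=arm.read_state()
    print(round(s["clock"],2),"pos",s["position"].round(1),"q",s["joints"].round(3),"F",s["contact_force"].round(1),"M",s["wrist_torque"].round(2),"w",round(s["gripper_width"],1))
    m=R.from_quat(s["ee_rot"]).as_matrix();print("toolx",m[:,0].round(4),"tooly",m[:,1].round(4),"toolz",m[:,2].round(4))
    return s
E
python3 - <<'E'
from h import *
H=dict(housing=100,insert=50,strap=60,hook=124+12,hook_grip=150,stand=105,tray=16,cast=26,dish=16,tin=42)
for c in ["top","side"]:
    d=cam(c)
    print(c,d["o"].round(0))
    for q,z in H.items():
        for r in models.cut_out(c,q)[:3]:
            e=r["extent"];m=r["mask"];v,u=np.nonzero(m)
            print(c,q,round(r["conf"],2),e,m.sum(),"c",round(u.mean(),1),round(v.mean(),1),"xy@z",z,ray(d,(e[0]+e[2])/2,(e[1]+e[3])/2,z)[:2].round(0))
    if c=="top": save(d,"topc",(130,160,410,320),2.8)
E
```

```text
top [ 288.   37. 1606.]
top housing 0.75 [247.1, 242.6, 282.8, 276.9] 933 c 265.5 257.8 xy@z 100 [464. 104.]
top housing 0.61 [303.7, 218.2, 343.4, 250.1] 856 c 321.8 233.2 xy@z 100 [533. -68.]
top insert 0.51 [316.0, 227.6, 328.6, 233.6] 82 c 323.4 232.3 xy@z 50 [552. -68.]
top strap 0.69 [340.3, 171.5, 353.4, 188.1] 264 c 347.3 177.9 xy@z 60 [ 704. -148.]
top strap 0.63 [314.5, 227.7, 326.7, 240.9] 119 c 322.2 232.3 xy@z 60 [540. -62.]
top hook 0.55 [196.0, 222.7, 209.3, 236.0] 124 c 201.3 229.0 xy@z 136 [552. 277.]
top hook 0.26 [305.0, 268.0, 331.2, 293.1] 412 c 315.0 278.6 xy@z 136 [398. -44.]
top hook_grip 0.62 [197.0, 225.2, 208.9, 233.2] 104 c 200.9 228.9 xy@z 150 [550. 274.]
top stand 0.85 [150.4, 255.1, 181.2, 281.9] 745 c 163.9 268.8 xy@z 105 [448. 388.]
top stand 0.59 [186.4, 215.4, 220.5, 246.4] 578 c 204.8 233.3 xy@z 105 [553. 280.]
top tray 0.71 [356.6, 210.4, 404.8, 256.9] 1696 c 380.8 231.5 xy@z 16 [ 543. -247.]
top cast 0.89 [307.2, 264.0, 332.0, 291.0] 447 c 315.6 278.2 xy@z 26 [415. -55.]
top dish 0.74 [236.7, 183.7, 252.0, 200.8] 149 c 244.8 190.9 xy@z 16 [687. 1
[... 506 characters left out ...]
6 269.1 xy@z 136 [553. 289.]
side hook 0.39 [226.9, 180.3, 249.4, 201.0] 366 c 238.4 191.0 xy@z 136 [686.  17.]
side hook_grip 0.74 [277.0, 251.2, 291.3, 283.9] 350 c 284.8 268.8 xy@z 150 [556. 306.]
side stand 0.82 [266.7, 265.1, 303.0, 325.1] 1688 c 284.9 297.4 xy@z 105 [553. 335.]
side stand 0.68 [318.8, 313.0, 356.8, 377.5] 2424 c 337.5 344.1 xy@z 105 [456. 449.]
side tray 0.63 [269.0, 164.3, 325.1, 191.9] 707 c 297.4 176.4 xy@z 16 [ 550. -248.]
side cast 0.84 [331.6, 211.3, 360.6, 232.5] 379 c 346.9 221.2 xy@z 26 [414. -17.]
side dish 0.76 [219.9, 259.7, 240.8, 278.3] 267 c 230.1 269.4 xy@z 16 [691. 169.]
side tin 0.92 [226.6, 183.6, 247.4, 203.5] 293 c 238.0 191.5 xy@z 42 [ 713. -113.]
```

View pics/topc.png

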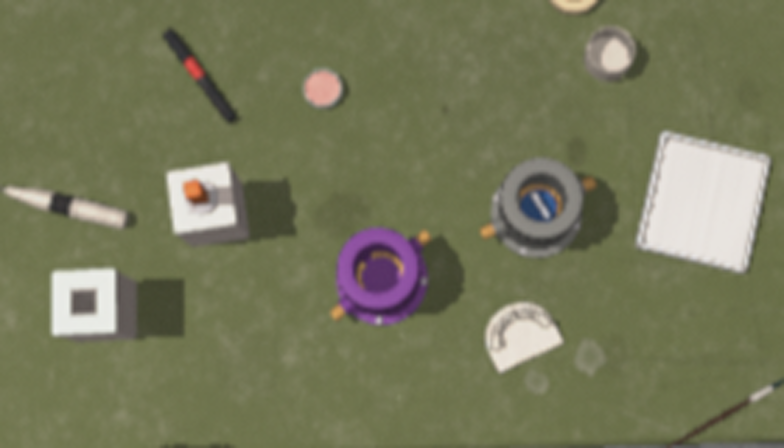

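```bash
cat >> h.py <<'E'
def plan(x,y,z,yaw,s=None,n=8):
    """print the tool-frame shift/turn to TCP x,y,z, tool pointing down with tool z at yaw deg"""
    s=s or arm.read_state()
    A=R.from_quat(s["ee_rot"]);a=np.radians(yaw)
    tz=np.array([np.cos(a),np.sin(a),0]);tx=np.array([0,0,-1.]);ty=np.cross(tz,tx)
    B=R.from_matrix(np.c_[tx,ty,tz])
    t=A.inv().apply(np.array([x,y,z])-s["position"])/1000
    w=np.degrees((A.inv()*B).as_rotvec())
    print("shift",t.round(4),"turn",w.round(2),"cur yaw",np.degrees(np.arctan2(*A.as_matrix()[[1,0],2])).round(2))
E
python3 - <<'E'
from h import *
plan(553,278,265,98)
E
```

```text
shift [-0.0673  0.1449 -0.3907] turn [57.83 -0.   -0.  ] cur yaw 155.83
```

Call:
arm_command:
  rows:
    - {"dx": -0.04,"dy": 0.01,"dz": -0.025,"wx": 7.2,"wy": 0,"wz": 0,"gripper": -1}
    - {"dx": -0.067,"dy": 0.03,"dz": -0.07,"wx": 14.4,"wy": 0,"wz": 0,"gripper": -1}
    - {"dx": -0.067,"dy": 0.048,"dz": -0.117,"wx": 21.6,"wy": 0,"wz": 0,"gripper": -1}
    - {"dx": -0.067,"dy": 0.066,"dz": -0.163,"wx": 29,"wy": 0,"wz": 0,"gripper": -1}
    - {"dx": -0.067,"dy": 0.084,"dz": -0.21,"wx": 36,"wy": 0,"wz": 0,"gripper": -1}
    - {"dx": -0.067,"dy": 0.101,"dz": -0.256,"wx": 43,"wy": 0,"wz": 0,"gripper": -1}
    - {"dx": -0.067,"dy": 0.118,"dz": -0.303,"wx": 50,"wy": 0,"wz": 0,"gripper": -1}
    - {"dx": -0.067,"dy": 0.136,"dz": -0.349,"wx": 57.8,"wy": 0,"wz": 0,"gripper": -1}

```text
clock: 2.05
position: [517.0, 304.5, 265.0]
ee_rot: [0.533, -0.465, -0.533, -0.465]
contact_force: [1.0, 0.9, -0.1]
gripper_width: 85.3
```

```bash
python3 - <<'E'
from h import *
s=st();d=cam("wrist",s);save(d,"w1")
plan(553,278,265,98)
E
```

```text
2.05 pos [517.  304.5 265. ] q [ 0.802  0.304  0.057  0.    -1.323 -0.667] F [ 1.   0.9 -0.1] M [ 0.12 -0.07  0.01] w 85.3
toolx [ 5.e-04  5.e-04 -1.e+00] tooly [-9.909e-01 -1.347e-01 -5.000e-04] toolz [-1.347e-01  9.909e-01  4.000e-04]
shift [-0.0002 -0.0291 -0.0253] turn [-0.87 -0.14  0.05] cur yaw 97.13
```

View pics/w1.png

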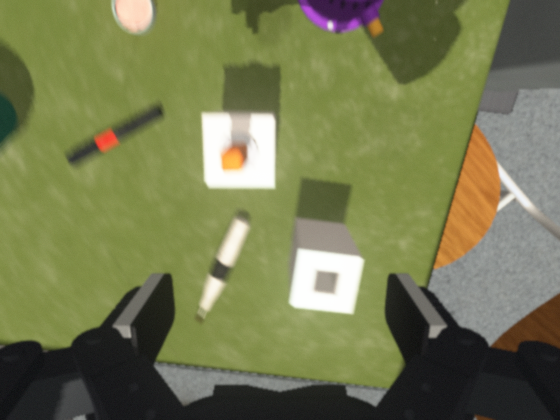

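```bash
python3 - <<'E'
from h import *
s=st();d=cam("wrist",s);save(d,"w1c",(180,90,300,210),5)
for q,z in [("hook_grip",162),("stand",105)]:
    for r in models.cut_out("wrist",q)[:2]:
        e=r["extent"];m=r["mask"].astype(np.uint8)
        c=max(cv2.findContours(m,0,2)[0],key=cv2.contourArea)
        rect=cv2.minAreaRect(c);print(q,r["conf"],e,rect)
        b=cv2.boxPoints(rect);P=np.array([ray(d,*p,z)[:2] for p in b]);print(P.round(0).tolist(),P.mean(0))
E
```

```text
2.1 pos [521.  299.5 264.7] q [ 0.792  0.306  0.058  0.003 -1.323 -0.668] F [1.8 0.7 1.1] M [ 0.04 -0.27 -0.01] w 85.3
toolx [ 0.0012 -0.0024 -1.    ] tooly [-9.923e-01 -1.241e-01 -9.000e-04] toolz [-0.1241  0.9923 -0.0025]
hook_grip 0.64 [222.2, 140.5, 263.3, 184.0] ((243.9400177001953, 163.4199981689453), (40.159786224365234, 39.44424057006836), 79.69515228271484)
[[570.0, 265.0], [541.0, 256.0], [532.0, 286.0], [562.0, 295.0]] [551.41016765 275.46835427]
stand 0.9 [209.2, 120.3, 280.7, 198.7] ((243.0, 158.5), (75.0, 70.0), 90.0)
[[592.0, 251.0], [529.0, 243.0], [521.0, 313.0], [587.0, 321.0]] [557.14167492 282.00730998]
stand 0.83 [296.9, 225.5, 371.2, 321.8] ((330.83172607421875, 271.68316650390625), (72.6377182006836, 88.75731658935547), 5.710593223571777)
[[492.0, 437.0], [497.0, 338.0], [425.0, 337.0], [415.0, 436.0]] [457.02591917 387.11208894]
```

View pics/w1c.png

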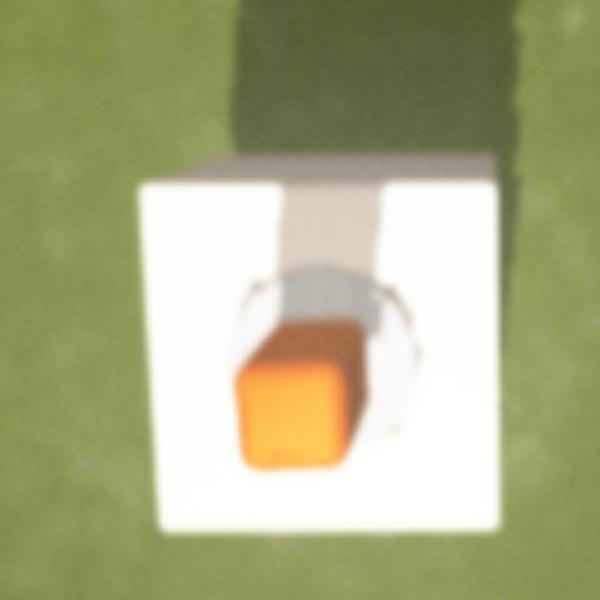

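```bash
python3 - <<'E'
from h import *
s=st();d=cam("wrist",s)
def c(pts,z):
    P=np.array([ray(d,180+u/5,90+v/5,z)[:2] for u,v in pts]);
    e=np.roll(P,-1,0)-P
    print(P.round(1).tolist(),P.mean(0).round(1),np.hypot(*e.T).round(1),np.degrees(np.arctan2(e[:,1],e[:,0])).round(1))
c([(238,365),(343,363),(347,465),(250,469)],162)
c([(140,185),(497,183),(500,531),(160,532)],105)
plan(553,278,262,97)
E
```

```text
2.25 pos [516.6 304.9 264.4] q [ 0.803  0.305  0.056 -0.    -1.323 -0.665] F [0.1 0.3 0.1] M [ 0.02  0.07 -0.02] w 85.3
toolx [-4.e-04 -2.e-04 -1.e+00] tooly [-9.905e-01 -1.375e-01  4.000e-04] toolz [-1.375e-01  9.905e-01 -1.000e-04]
[[559.7, 282.6], [543.6, 280.1], [541.2, 296.0], [556.2, 298.7]] [550.2 289.4] [16.2 16.1 15.3 16.5] [-171.    98.7   10.3  -78. ]
[[587.2, 263.1], [523.3, 253.9], [513.8, 318.3], [578.2, 327.4]] [550.6 290.7] [64.6 65.1 65.1 64.9] [-171.8   98.4    8.   -82.1]
shift [ 0.0026 -0.0329 -0.0327] turn [ 1.01  0.01 -0.01] cur yaw 98.01
```

Call:
arm_command:
  rows:
    - {"dx": 0.02,"dy": -0.012,"dz": -0.006,"wx": 0,"wy": 0,"wz": 0,"gripper": -1}
    - {"dx": 0.045,"dy": -0.024,"dz": -0.013,"wx": -0.5,"wy": 0,"wz": 0,"gripper": -1}
    - {"dx": 0.064,"dy": -0.0316,"dz": -0.0188,"wx": -0.5,"wy": 0,"wz": 0,"gripper": -1}
    - {"dx": 0.064,"dy": -0.0316,"dz": -0.0188,"wx": -0.5,"wy": 0,"wz": 0,"gripper": -1}
    - {"dx": 0.064,"dy": -0.0316,"dz": -0.0188,"wx": -0.5,"wy": 0,"wz": 0,"gripper": -1}
    - {"dx": 0.064,"dy": -0.0316,"dz": -0.0188,"wx": -0.5,"wy": 0,"wz": 0,"gripper": -1}
    - {"dx": 0.064,"dy": -0.0316,"dz": -0.0188,"wx": -0.5,"wy": 0,"wz": 0,"gripper": -1}
    - {"dx": 0.064,"dy": -0.0316,"dz": -0.0188,"wx": -0.5,"wy": 0,"wz": 0,"gripper": -1}

```text
clock: 3.1
position: [549.8, 292.2, 201.8]
ee_rot: [0.536, -0.461, -0.536, -0.462]
contact_force: [-0.4, -1.0, 0.2]
gripper_width: 85.2
```

```bash
python3 - <<'E'
from h import *
s=st();d=cam("wrist",s);save(d,"w2",(160,90,400,290),3.3);np.save("w2.npy",np.r_[s["position"],s["ee_rot"]])
print(proj(d,[[550.5,290,162],[550.5,290,110],[550.5,290,105]]))
E
```

```text
3.1 pos [549.8 292.2 201.8] q [ 0.748  0.377  0.007 -0.    -1.198 -0.599] F [-0.4 -1.   0.2] M [ 0.02 -0.03  0.  ] w 85.2
toolx [ 0.0013  0.0014 -1.    ] tooly [-0.9889 -0.1487 -0.0015] toolz [-0.1487  0.9889  0.0012]
[[278.25285753 220.3479524 ]
 [278.62053066 198.52072828]
 [278.64904229 196.82811165]]
```

View pics/w2.png

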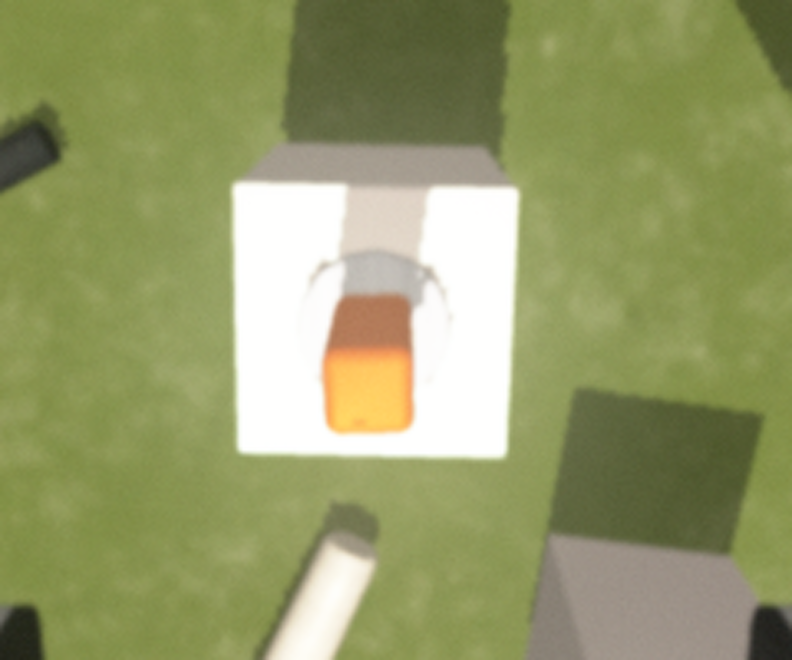

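```bash
python3 - <<'E'
from h import *
s=st();d=cam("wrist",s);save(d,"w2b",(160,90,400,290),3.3)
def c(pts,z):
    P=np.array([ray(d,160+u/3.3,90+v/3.3,z)[:2] for u,v in pts]);
    e=np.roll(P,-1,0)-P
    print(P.round(1).tolist(),P.mean(0).round(1),np.hypot(*e.T).round(1),np.degrees(np.arctan2(e[:,1],e[:,0])).round(1))
c([(325,350),(411,347),(412,432),(330,434)],162)
c([(234,183),(518,187),(507,457),(238,453)],105)
st()
E
```

```text
3.15 pos [549.8 292.  201.5] q [ 0.748  0.377  0.006 -0.    -1.198 -0.599] F [0.5 0.3 0.6] M [-0.04 -0.01  0.03] w 85.6
toolx [ 9.0e-04  1.1e-03 -1.0e+00] tooly [-0.9889 -0.1485 -0.001 ] toolz [-1.485e-01  9.889e-01  9.000e-04]
[[564.8, 275.9], [549.1, 273.0], [546.3, 289.5], [561.7, 292.2]] [555.5 282.7] [16.  16.7 15.6 16.5] [-169.4   99.4   10.   -79.2]
[[591.5, 255.8], [527.9, 247.2], [519.0, 311.4], [583.5, 320.1]] [555.5 283.6] [64.2 64.9 65.1 64.8] [-172.3   97.9    7.6  -82.9]
3.2 pos [549.7 291.9 201.3] q [ 0.748  0.378  0.006 -0.    -1.198 -0.599] F [-0.3 -0.2 -0.4] M [0.05 0.04 0.05] w 85.3
toolx [ 6.e-04  8.e-04 -1.e+00] tooly [-9.889e-01 -1.484e-01 -7.000e-04] toolz [-1.484e-01  9.889e-01  7.000e-04]
```

View pics/w2b.png

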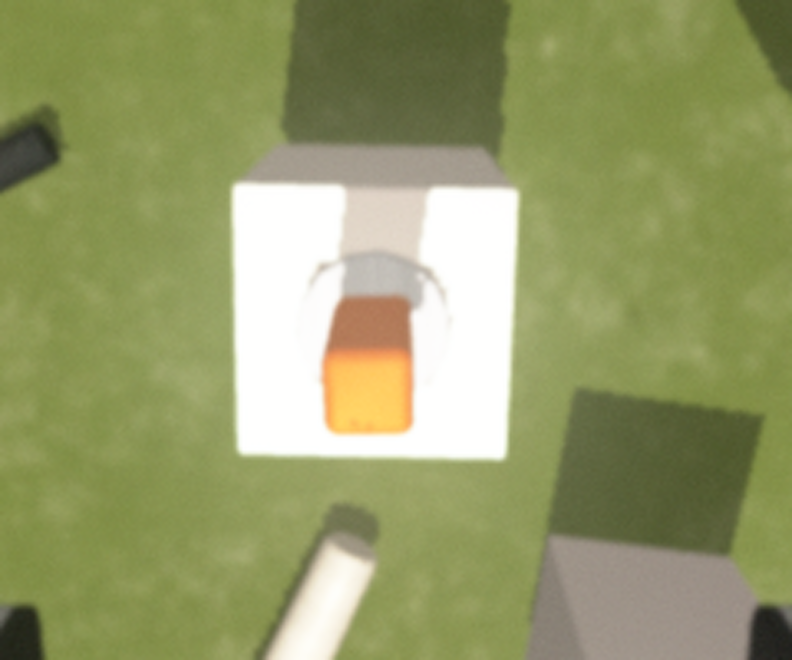

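Call:
arm_command:
  rows:
    - {"dx": 0.005,"dy": -0.0043,"dz": -0.0097,"wx": -0.8,"wy": 0,"wz": 0,"gripper": -1}
    - {"dx": 0.03,"dy": -0.0043,"dz": -0.0097,"wx": -0.8,"wy": 0,"wz": 0,"gripper": -1}
    - {"dx": 0.055,"dy": -0.0043,"dz": -0.0097,"wx": -0.8,"wy": 0,"wz": 0,"gripper": -1}
    - {"dx": 0.075,"dy": -0.0043,"dz": -0.0097,"wx": -0.8,"wy": 0,"wz": 0,"gripper": -1}
    - {"dx": 0.084,"dy": -0.0043,"dz": -0.0097,"wx": -0.8,"wy": 0,"wz": 0,"gripper": -1}
    - {"dx": 0.084,"dy": -0.0043,"dz": -0.0097,"wx": -0.8,"wy": 0,"wz": 0,"gripper": -1}
    - {"dx": 0.084,"dy": -0.0043,"dz": -0.0097,"wx": -0.8,"wy": 0,"wz": 0,"gripper": -1}
    - {"dx": 0.084,"dy": -0.0043,"dz": -0.0097,"wx": -0.8,"wy": 0,"wz": 0,"gripper": 0}

```text
clock: 4.0
position: [556.3, 283.6, 118.8]
ee_rot: [0.539, -0.456, -0.539, -0.459]
contact_force: [-0.8, 0.8, 0.1]
gripper_width: 73.3
```

```bash
python3 - <<'E'
from h import *
st();plan(555.5,283,117.3,99.3)
E
```

```text
4.0 pos [556.3 283.6 118.8] q [ 0.73   0.444 -0.106  0.    -1.017 -0.567] F [-0.8  0.8  0.1] M [ 0.01 -0.01  0.02] w 73.3
toolx [ 0.0029  0.0024 -1.    ] tooly [-0.9867 -0.1624 -0.0032] toolz [-0.1624  0.9867  0.0019]
shift [ 0.0015  0.0009 -0.0005] turn [0.05 0.11 0.19] cur yaw 99.35
```

Call:
arm_command:
  rows:
    - {"dx": 0.001,"dy": 0.0007,"dz": -0.0005,"wx": 0,"wy": 0.1,"wz": 0.2,"gripper": 0.6}
    - {"dx": 0.001,"dy": 0.0007,"dz": -0.0005,"wx": 0,"wy": 0.1,"wz": 0.2,"gripper": 1}
    - {"dx": 0.001,"dy": 0.0007,"dz": -0.0005,"wx": 0,"wy": 0.1,"wz": 0.2,"gripper": 1}
    - {"dx": 0.001,"dy": 0.0007,"dz": -0.0005,"wx": 0,"wy": 0.1,"wz": 0.2,"gripper": 1}
    - {"dx": 0.001,"dy": 0.0007,"dz": -0.0005,"wx": 0,"wy": 0.1,"wz": 0.2,"gripper": 1}
    - {"dx": 0.001,"dy": 0.0007,"dz": -0.0005,"wx": 0,"wy": 0.1,"wz": 0.2,"gripper": 1}
    - {"dx": 0.001,"dy": 0.0007,"dz": -0.0005,"wx": 0,"wy": 0.1,"wz": 0.2,"gripper": 1}
    - {"dx": 0.001,"dy": 0.0007,"dz": -0.0005,"wx": 0,"wy": 0.1,"wz": 0.2,"gripper": 1}

```text
clock: 4.8
position: [556.1, 283.2, 118.3]
ee_rot: [0.539, -0.457, -0.539, -0.458]
contact_force: [-0.1, 0.5, 3.4]
gripper_width: 16.1
```

```bash
python3 - <<'E'
from h import *
st();plan(555.5,283.6,275,99.3)
E
```

```text
4.8 pos [556.1 283.2 118.3] q [ 0.73   0.446 -0.105  0.    -1.019 -0.567] F [-0.1  0.5  3.4] M [-0.04 -0.12 -0.  ] w 16.1
toolx [ 8.e-04  6.e-04 -1.e+00] tooly [-9.867e-01 -1.626e-01 -9.000e-04] toolz [-1.626e-01  9.867e-01  4.000e-04]
shift [-0.1567  0.0004  0.0006] turn [0.06 0.03 0.05] cur yaw 99.36
```

Call:
arm_command:
  rows:
    - {"dx": -0.01,"dy": 0,"dz": 0,"wx": 0,"wy": 0,"wz": 0,"gripper": 1}
    - {"dx": -0.03,"dy": 0,"dz": 0,"wx": 0,"wy": 0,"wz": 0,"gripper": 1}
    - {"dx": -0.055,"dy": 0,"dz": 0,"wx": 0,"wy": 0,"wz": 0,"gripper": 1}
    - {"dx": -0.08,"dy": 0,"dz": 0,"wx": 0,"wy": 0,"wz": 0,"gripper": 1}
    - {"dx": -0.105,"dy": 0,"dz": 0,"wx": 0,"wy": 0,"wz": 0,"gripper": 1}
    - {"dx": -0.13,"dy": 0,"dz": 0,"wx": 0,"wy": 0,"wz": 0,"gripper": 1}
    - {"dx": -0.148,"dy": 0,"dz": 0,"wx": 0,"wy": 0,"wz": 0,"gripper": 1}
    - {"dx": -0.155,"dy": 0,"dz": 0,"wx": 0,"wy": 0,"wz": 0,"gripper": 1}

```text
clock: 5.6
position: [556.2, 283.4, 275.4]
ee_rot: [0.539, -0.456, -0.539, -0.459]
contact_force: [-0.5, 0.7, -2.0]
gripper_width: 16.2
```

```bash
python3 - <<'E'
from h import *
s=st()
d=cam("side");g=proj(d,s["position"]);print(g)
u,v=g[0].astype(int);save(d,"s1",(u-50,v-40,u+50,v+60),6)
w=cam("wrist");save(w,"w3")
plan(548,5,300,90)
E
```

```text
5.6 pos [556.2 283.4 275.4] q [ 0.73   0.342  0.136  0.    -1.361 -0.567] F [-0.5  0.7 -2. ] M [ 0.03  0.02 -0.07] w 16.2
toolx [ 0.0028  0.0024 -1.    ] tooly [-0.9867 -0.1626 -0.0032] toolz [-0.1626  0.9867  0.0019]
[[284.52339292 207.21321179]]
shift [-0.0266  0.053  -0.2732] turn [9.35 0.09 0.08] cur yaw 99.35
```

View pics/s1.png

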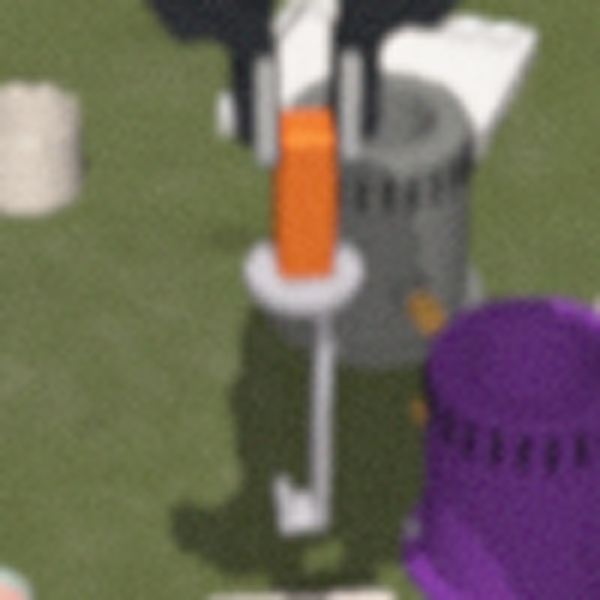

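View pics/w3.png

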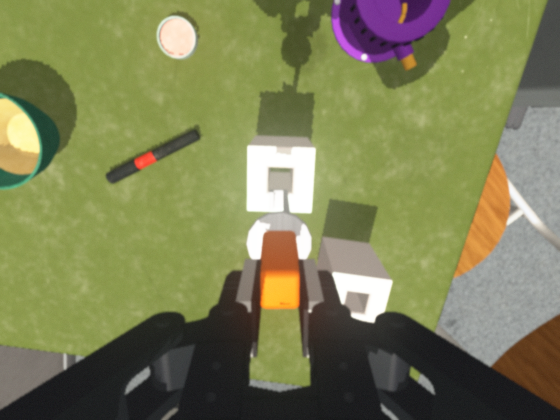

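```bash
python3 - <<'E'
from h import *
plan(606,-25,240,35)
E
```

```text
shift [ 0.0334  0.0007 -0.3123] turn [6.435e+01 1.200e-01 3.000e-02] cur yaw 99.35
```

Call:
arm_command:
  rows:
    - {"dx": 0.0,"dy": 0,"dz": -0.025,"wx": 6,"wy": 0.1,"wz": 0,"gripper": 1}
    - {"dx": 0.0,"dy": 0,"dz": -0.065,"wx": 14,"wy": 0.1,"wz": 0,"gripper": 1}
    - {"dx": 0.005,"dy": 0,"dz": -0.11,"wx": 22,"wy": 0.1,"wz": 0,"gripper": 1}
    - {"dx": 0.01,"dy": 0,"dz": -0.155,"wx": 30.5,"wy": 0.1,"wz": 0,"gripper": 1}
    - {"dx": 0.015,"dy": 0,"dz": -0.2,"wx": 39,"wy": 0.1,"wz": 0,"gripper": 1}
    - {"dx": 0.02,"dy": 0,"dz": -0.245,"wx": 47.5,"wy": 0.1,"wz": 0,"gripper": 1}
    - {"dx": 0.03,"dy": 0.001,"dz": -0.285,"wx": 56,"wy": 0.1,"wz": 0,"gripper": 1}
    - {"dx": 0.033,"dy": 0.001,"dz": -0.312,"wx": 64.3,"wy": 0.1,"wz": 0,"gripper": 1}

```text
clock: 6.5
position: [603.9, -27.3, 237.3]
ee_rot: [-0.21, 0.677, 0.211, 0.673]
contact_force: [0.2, 0.0, -1.0]
gripper_width: 16.6
```

```bash
python3 - <<'E'
from h import *
s=st();d=cam("wrist",s);save(d,"w4a")
s=st();d=cam("wrist",s);save(d,"w4",(150,20,420,220),2.9)
plan(606,-25,240,35)
E
```

```text
6.5 pos [603.9 -27.3 237.3] q [ 2.220e-01  3.290e-01  2.400e-02 -1.000e-03 -1.271e+00 -1.189e+00] F [ 0.2  0.  -1. ] M [ 0.   -0.02  0.01] w 16.6
toolx [-5.3e-03 -2.0e-04 -1.0e+00] tooly [-0.5675  0.8234  0.0029] toolz [ 0.8234  0.5675 -0.0045]
6.55 pos [604.2 -30.1 237. ] q [ 0.218  0.33   0.025  0.    -1.272 -1.192] F [ 1.  -0.7 -0.8] M [-0.13 -0.15 -0.  ] w 16.1
toolx [-0.006  -0.0017 -1.    ] tooly [-0.562   0.8271  0.002 ] toolz [ 0.8271  0.562  -0.0059]
shift [-0.0025  0.0015  0.0031] turn [-0.31 -0.26 -0.13] cur yaw 34.69
```

View pics/w4a.png

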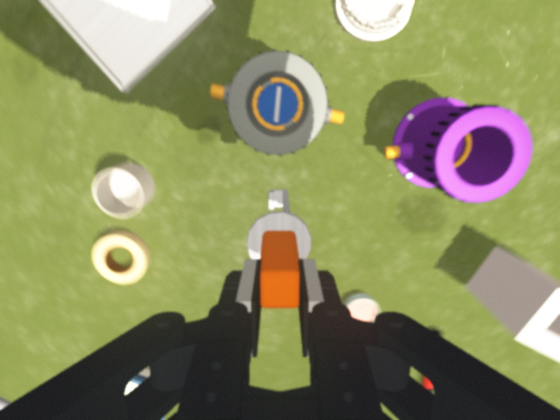

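View pics/w4.png

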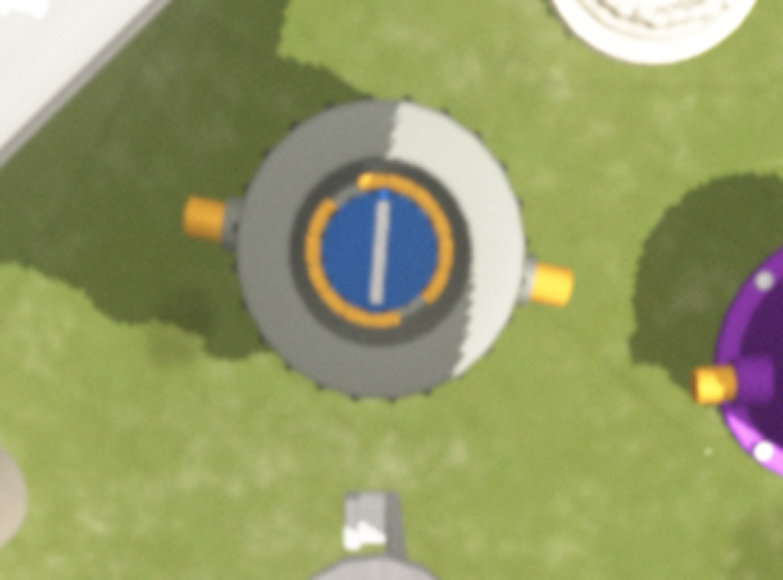

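```bash
python3 - <<'E'
from h import *
s=st();d=cam("wrist",s);save(d,"w5",(225,60,335,150),7)
im=d["img"].astype(int)
for q in ("strap","insert","lock","housing"):
    for r in models.cut_out("wrist",q)[:2]:
        m=r["mask"].astype(np.uint8);c=max(cv2.findContours(m,0,2)[0],key=cv2.contourArea)
        print(q,round(r["conf"],2),np.round(r["extent"],1),m.sum(),cv2.minAreaRect(c))
st()
E
```

```text
6.6 pos [604.3 -27.9 237.5] q [ 0.221  0.329  0.025 -0.    -1.272 -1.186] F [-0.1 -0.  -1.6] M [0.   0.02 0.01] w 15.5
toolx [-5.1e-03 -7.0e-04 -1.0e+00] tooly [-0.5692  0.8222  0.0023] toolz [ 0.8222  0.5692 -0.0046]
strap 0.63 [260.2  84.6 301.1 127. ] 1334 ((279.5000305175781, 105.00001525878906), (40.305084228515625, 40.305084228515625), 45.0)
insert 0.63 [210.7  49.1 345.3 157.4] 7196 ((279.5702819824219, 103.72160339355469), (103.88583374023438, 101.23905181884766), 53.97262954711914)
insert 0.59 [258.7  83.7 300.5 128.7] 1311 ((279.1000061035156, 104.79999542236328), (39.35479736328125, 40.69643783569336), 26.56505012512207)
lock 0.76 [384.9  99.4 536.5 200.1] 11221 ((462.25341796875, 146.09048461914062), (139.78140258789062, 101.43904876708984), 19.653823852539062)
housing 0.88 [211.6  48.8 346.2 155.6] 7461 ((279.3208923339844, 103.39642333984375), (104.66354370117188, 102.41246032714844), 53.67317199707031)
housing 0.65 [386.2  99.4 532.9 200.4] 11418 ((463.2115478515625, 145.55767822265625), (139.4088134765625, 103.99908447265625), 22.38013458251953)
6.85 pos [605.5 -23.7 240.1] q [ 0.228  0.327  0.028 -0.    -1.272 -1.185] F [ 0.2  0.5 -1.6] M [-0.01  0.01 -0.02] w 16.1
toolx [-0.e+00  2.e-04 -1.e+00] tooly [-5.760e-01  8.174e-01  2.000e-04] toolz [8.174e-01 5.760e-01 1.000e-04]
```

View pics/w5.png

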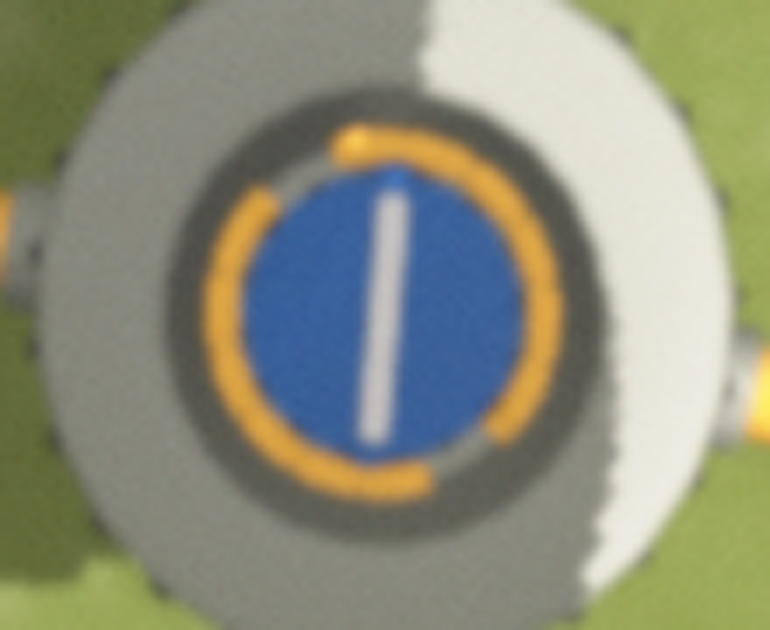

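```bash
python3 - <<'E'
from h import *
for i in range(2):
    s=st();d=cam("wrist",s);im=d["img"].astype(int)
    if i==1: save(d,"w6",(225,60,335,150),7)
    r,g,b=im[...,0],im[...,1],im[...,2]
    c=proj(d,[[545,-67,60]])[0]
    vv,uu=np.mgrid[:420,:560];rad=np.hypot(uu-279,vv-c[1])
    blue=((b>r*1.6)&(rad<40))
    v,u=np.nonzero(blue);cc=cv2.minEnclosingCircle(np.c_[u,v].astype(np.float32));print(cc)
    bar=(~(b>r*1.35))&(np.hypot(uu-cc[0][0],vv-cc[0][1])<17.5)
    m=cv2.morphologyEx(bar.astype(np.uint8),cv2.MORPH_OPEN,np.ones((2,2)))
    ct=max(cv2.findContours(m,0,2)[0],key=cv2.contourArea);rc=cv2.minAreaRect(ct);print(rc)
    (cx,cy),(w,h),a=rc
    bx=cv2.boxPoints(rc);e=bx[1]-bx[0];f=bx[2]-bx[1];l=e if np.hypot(*e)>np.hypot(*f) else f
    P1=ray(d,cx+l[0]/2,cy+l[1]/2,62);P2=ray(d,cx-l[0]/2,cy-l[1]/2,62)
    print(P1.round(1),P2.round(1),((P1+P2)/2).round(1),"yaw",np.degrees(np.arctan2(*(P2-P1)[[1,0]])).round(1),np.linalg.norm(P1-P2))
    # insert top circle @40
    print("insert top c",ray(d,*cc[0],40).round(1))
    # orange ring
    org=(r>1.5*b)&(r>150)&(rad<45);m=org.astype(np.uint8);v,u=np.nonzero(org);cr=cv2.minEnclosingCircle(np.c_[u,v].astype(np.float32));print("ring",cr)
    rc=ray(d,*cr[0],37.5);print("ring c",rc.round(1))
    P=np.array([ray(d,a,b_,37.5) for a,b_ in zip(u,v)])-rc
    an=np.sort(np.degrees(np.arctan2(P[:,1],P[:,0])));g=np.diff(np.r_[an,an[0]+360]);k=np.argsort(-g)[:4]
    for j in k: print("gap",an[j].round(1),(an[j]+g[j]).round(1))
E
```

```text
6.85 pos [605.5 -23.7 240.1] q [ 0.228  0.327  0.028 -0.    -1.272 -1.185] F [ 0.2  0.5 -1.6] M [-0.01  0.01 -0.02] w 16.1
toolx [-0.e+00  2.e-04 -1.e+00] tooly [-5.760e-01  8.174e-01  2.000e-04] toolz [8.174e-01 5.760e-01 1.000e-04]
((277.26904296875, 99.95958709716797), 20.305389404296875)
((278.1352844238281, 101.01229858398438), (4.798394203186035, 34.40357971191406), 5.19442892074585)
[532.9 -74.6  62. ] [559.7 -59.4  62. ] [546.3 -67.   62. ] yaw 29.7 30.842952122560998
insert top c [545.9 -68.4  40. ]
ring ((277.6311340332031, 99.58197021484375), 26.632062911987305)
ring c [545.4 -68.3  37.5]
gap -125.5 -100.3
gap 51.6 75.9
gap -145.8 -143.5
gap 33.6 35.9
6.9 pos [605.5 -23.6 240.3] q [ 0.228  0.327  0.028 -0.    -1.272 -1.185] F [ 0.2  0.8 -1.9] M [-0.01 -0.    0.05] w 15.9
toolx [ 4.e-04  2.e-04 -1.e+00] tooly [-5.761e-01  8.174e-01 -1.000e-04] toolz [8.174e-01 5.761e-01 5.000e-04]
((277.5, 99.5), 20.651975631713867)
((278.14849853515625, 100.51484680175781), (4.776178359985352, 33.433250427246094), 5.710592269897461)
[533.  -74.5  62. ] [559.2 -59.9  62. ] [546.1 -67.2  62. ] yaw 29.1 29.970262944023855
insert top c [545.6 -68.4  40. ]
ring ((277.1418762207031, 99.43944549560547), 26.62557029724121)
ring c [545.8 -68.7  37.5]
gap -127.3 -101.0
gap 52.7 78.3
gap -146.9 -144.6
gap 34.7 37.0
```

View pics/w6.png

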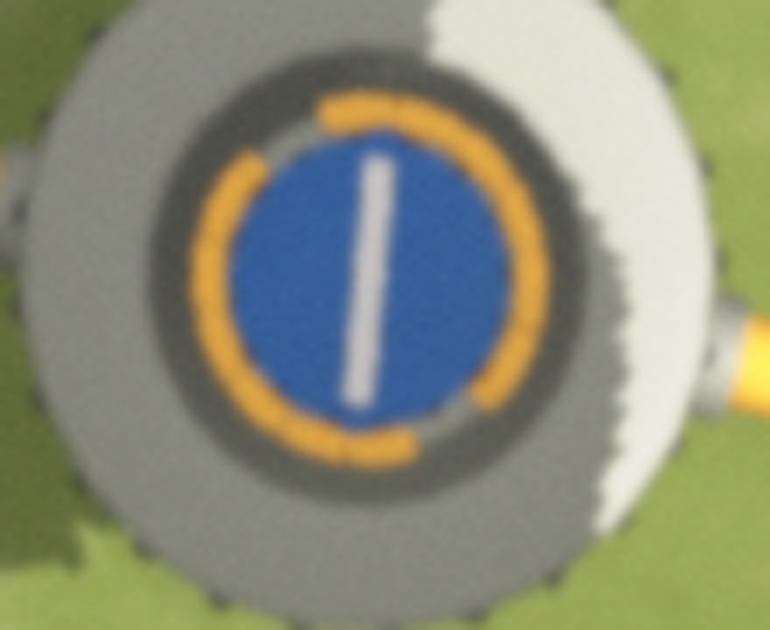

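```bash
cat >> h.py <<'E'
HZ=106.3
def hookpts(s,P):
    """hook-frame points -> world, hook rigid in grip: hook x=-tool y, y=tool z, z=-tool x"""
    P=np.atleast_2d(P).astype(float);T=np.c_[HZ-P[:,2],-P[:,0],P[:,1]]
    return R.from_quat(s["ee_rot"]).apply(T)+s["position"]
E
python3 - <<'E'
from h import *
s=st();d=cam("wrist",s);im=np.ascontiguousarray(d["img"][:,:,::-1]);im=cv2.resize(im[150:270,220:340],None,fx=6,fy=6,interpolation=cv2.INTER_CUBIC)
def pl(P,col):
    q=((proj(d,hookpts(s,P))-[220,150]+.5)*6).astype(np.int32);cv2.polylines(im,[q],True,col,1)
pl([(-7.5,-7,0),(7.5,-7,0),(7.5,7,0),(-7.5,7,0)],(0,0,255))
pl([(-7.5,-7,4),(-7.5,-7,93),(-3.5,-7,93),(-3.5,-7,4)],(255,0,0))
pl([(7.5,-7,10),(3.5,-7,10),(3.5,7,10),(7.5,7,10)],(0,255,0))
t=np.linspace(0,6.28,40);pl(np.c_[18*np.cos(t),18*np.sin(t),0*t+98],(255,0,255))
cv2.imwrite("pics/w7.png",im)
E
```

```text
6.95 pos [605.6 -23.6 240.5] q [ 0.228  0.326  0.028 -0.    -1.272 -1.185] F [-0.2  0.3 -0.9] M [-0.02  0.01  0.04] w 15.9
toolx [ 6.e-04  2.e-04 -1.e+00] tooly [-5.760e-01  8.174e-01 -2.000e-04] toolz [8.174e-01 5.760e-01 6.000e-04]
```

View pics/w7.png

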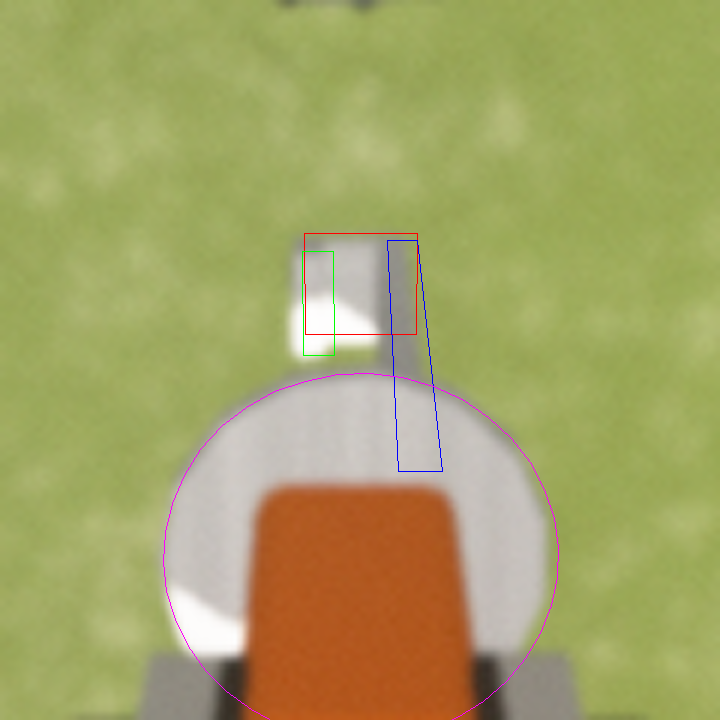

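```bash
python3 - <<'E'
from h import *
plan(539,-55.3,225,30)
E
```

```text
shift [ 0.0155  0.0125 -0.0727] turn [5.16 0.05 0.01] cur yaw 35.16
```

Call:
arm_command:
  rows:
    - {"dx": 0.0,"dy": 0.003,"dz": -0.015,"wx": 1,"wy": 0,"wz": 0,"gripper": 1}
    - {"dx": 0.0,"dy": 0.006,"dz": -0.035,"wx": 2.5,"wy": 0,"wz": 0,"gripper": 1}
    - {"dx": 0.005,"dy": 0.01,"dz": -0.055,"wx": 4,"wy": 0,"wz": 0,"gripper": 1}
    - {"dx": 0.01,"dy": 0.0125,"dz": -0.068,"wx": 5.2,"wy": 0,"wz": 0,"gripper": 1}
    - {"dx": 0.015,"dy": 0.0125,"dz": -0.0727,"wx": 5.2,"wy": 0,"wz": 0,"gripper": 1}
    - {"dx": 0.0155,"dy": 0.0125,"dz": -0.0727,"wx": 5.2,"wy": 0,"wz": 0,"gripper": 1}
    - {"dx": 0.0155,"dy": 0.0125,"dz": -0.0727,"wx": 5.2,"wy": 0,"wz": 0,"gripper": 1}
    - {"dx": 0.0155,"dy": 0.0125,"dz": -0.0727,"wx": 5.2,"wy": 0,"wz": 0,"gripper": 1}

```text
clock: 7.8
position: [539.8, -54.9, 225.1]
ee_rot: [-0.183, 0.683, 0.183, 0.683]
contact_force: [-0.4, -0.7, -1.4]
gripper_width: 15.5
```

```bash
cat >> h.py <<'E'
def overlay(name,box,k=6,ins=None,dz=(0,0)):
    s=st();d=cam("wrist",s);im=np.ascontiguousarray(d["img"][:,:,::-1]);im=cv2.resize(im[box[1]:box[3],box[0]:box[2]],None,fx=k,fy=k,interpolation=cv2.INTER_CUBIC)
    def pl(W,col):
        q=((proj(d,W)-[box[0],box[1]]+.5)*k).astype(np.int32);cv2.polylines(im,[q],True,col,1)
    pl(hookpts(s,[(-7.5,-7,0),(7.5,-7,0),(7.5,7,0),(-7.5,7,0)]),(0,0,255))
    pl(hookpts(s,[(-7.5,-7,4),(-7.5,-7,93),(-3.5,-7,93),(-3.5,-7,4)]),(255,0,0))
    if ins is not None:
        x,y,z,yaw=ins;a=np.radians(yaw);c,sn=np.cos(a),np.sin(a)
        B=np.array([(14,2),(14,-2),(-14,-2),(-14,2)]);W=np.array([(x+p*c-q*sn,y+p*sn+q*c,z) for p,q in B]);pl(W,(255,0,255))
    cv2.imwrite(f"pics/{name}.png",im);return s,d
E
python3 - <<'E'
from h import *
overlay("w8",(220,120,350,240),6,(546.2,-67.1,62,30))
plan(539,-55.3,150.3,30)
E
```

```text
7.8 pos [539.8 -54.9 225.1] q [ 0.198  0.224 -0.152  0.    -1.193 -1.245] F [-0.4 -0.7 -1.4] M [ 0.   -0.04  0.01] w 15.5
toolx [ 1.4e-03  1.0e-04 -1.0e+00] tooly [-5.001e-01  8.660e-01 -6.000e-04] toolz [0.866  0.5001 0.0013]
shift [ 0.0748  0.0002 -0.0009] turn [-0.01  0.07  0.03] cur yaw 29.99
```

View pics/w8.png

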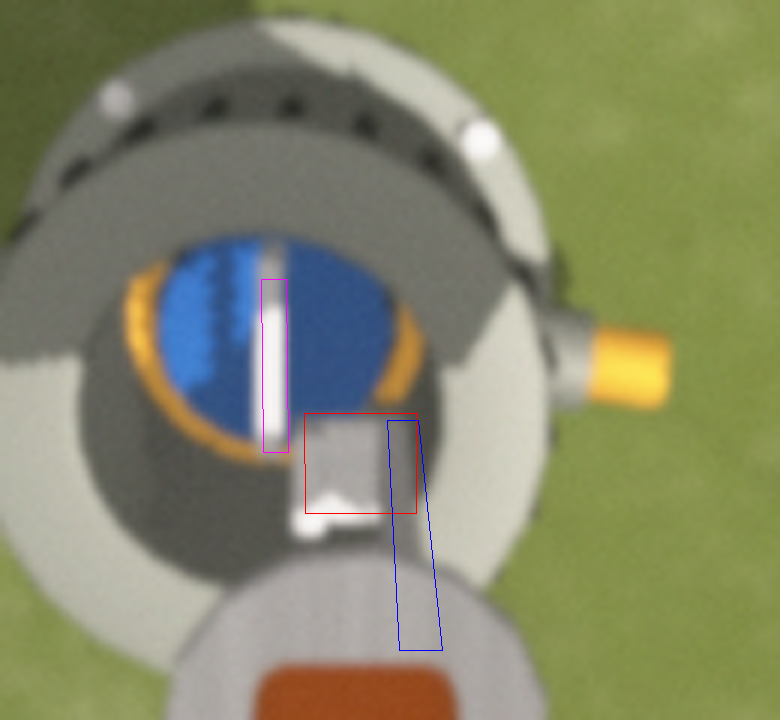

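Call:
arm_command:
  rows:
    - {"dx": 0.008,"dy": -0.0005,"dz": -0.0009,"wx": 0,"wy": 0,"wz": 0,"gripper": 1}
    - {"dx": 0.022,"dy": -0.0005,"dz": -0.0009,"wx": 0,"wy": 0,"wz": 0,"gripper": 1}
    - {"dx": 0.036,"dy": -0.0005,"dz": -0.0009,"wx": 0,"wy": 0,"wz": 0,"gripper": 1}
    - {"dx": 0.049,"dy": -0.0005,"dz": -0.0009,"wx": 0,"wy": 0,"wz": 0,"gripper": 1}
    - {"dx": 0.06,"dy": -0.0005,"dz": -0.0009,"wx": 0,"wy": 0,"wz": 0,"gripper": 1}
    - {"dx": 0.068,"dy": -0.0005,"dz": -0.0009,"wx": 0,"wy": 0,"wz": 0,"gripper": 1}
    - {"dx": 0.073,"dy": -0.0005,"dz": -0.0009,"wx": 0,"wy": 0,"wz": 0,"gripper": 1}
    - {"dx": 0.0748,"dy": -0.0005,"dz": -0.0009,"wx": 0,"wy": 0,"wz": 0,"gripper": 1}

```text
clock: 8.65
position: [539.2, -55.9, 149.8]
ee_rot: [-0.183, 0.683, 0.183, 0.683]
contact_force: [0.4, 0.3, -0.7]
gripper_width: 16.1
```

```bash
python3 - <<'E'
from h import *
st();overlay("w9",(220,120,350,240),6,(546.2,-67.1,62,30))
plan(546.2,-67.1,150.3,30)
E
```

```text
8.65 pos [539.2 -55.9 149.8] q [ 0.196  0.285 -0.268  0.    -1.017 -1.243] F [ 0.4  0.3 -0.7] M [ 0.02  0.01 -0.01] w 16.1
toolx [ 6.e-04  0.e+00 -1.e+00] tooly [-5.00e-01  8.66e-01 -3.00e-04] toolz [8.66e-01 5.00e-01 6.00e-04]
8.65 pos [539.2 -55.9 149.8] q [ 0.196  0.285 -0.268  0.    -1.017 -1.243] F [ 0.4  0.3 -0.7] M [ 0.02  0.01 -0.01] w 16.1
toolx [ 6.e-04  0.e+00 -1.e+00] tooly [-5.00e-01  8.66e-01 -3.00e-04] toolz [8.66e-01 5.00e-01 6.00e-04]
shift [-0.0004 -0.0132  0.0004] turn [-0.    0.05  0.02] cur yaw 30.0
```

View pics/w9.png

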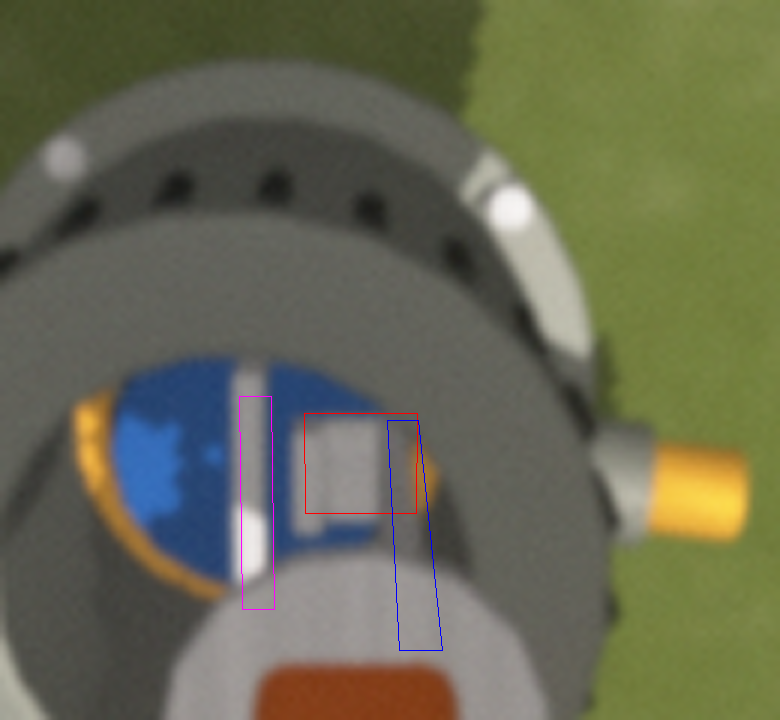

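Call:
arm_command:
  rows:
    - {"dx": 0,"dy": -0.002,"dz": 0.0005,"wx": 0,"wy": 0,"wz": 0,"gripper": 1}
    - {"dx": 0,"dy": -0.004,"dz": 0.0005,"wx": 0,"wy": 0,"wz": 0,"gripper": 1}
    - {"dx": 0,"dy": -0.006,"dz": 0.0005,"wx": 0,"wy": 0,"wz": 0,"gripper": 1}
    - {"dx": 0,"dy": -0.008,"dz": 0.0005,"wx": 0,"wy": 0,"wz": 0,"gripper": 1}
    - {"dx": 0,"dy": -0.01,"dz": 0.0005,"wx": 0,"wy": 0,"wz": 0,"gripper": 1}
    - {"dx": 0,"dy": -0.012,"dz": 0.0005,"wx": 0,"wy": 0,"wz": 0,"gripper": 1}
    - {"dx": 0,"dy": -0.0135,"dz": 0.0005,"wx": 0,"wy": 0,"wz": 0,"gripper": 1}
    - {"dx": 0,"dy": -0.0135,"dz": 0.0005,"wx": 0,"wy": 0,"wz": 0,"gripper": 1}

```text
clock: 9.5
position: [546.6, -67.5, 149.9]
ee_rot: [-0.183, 0.683, 0.183, 0.683]
contact_force: [0.5, -0.1, -1.4]
gripper_width: 16.2
```

```bash
python3 - <<'E'
from h import *
overlay("w10",(220,120,350,240),6)
E
```

```text
9.5 pos [546.6 -67.5 149.9] q [ 0.172  0.299 -0.248  0.    -1.023 -1.219] F [ 0.5 -0.1 -1.4] M [-0.    0.01 -0.01] w 16.2
toolx [ 8.e-04  1.e-04 -1.e+00] tooly [-4.998e-01  8.662e-01 -4.000e-04] toolz [8.662e-01 4.998e-01 7.000e-04]
```

View pics/w10.png

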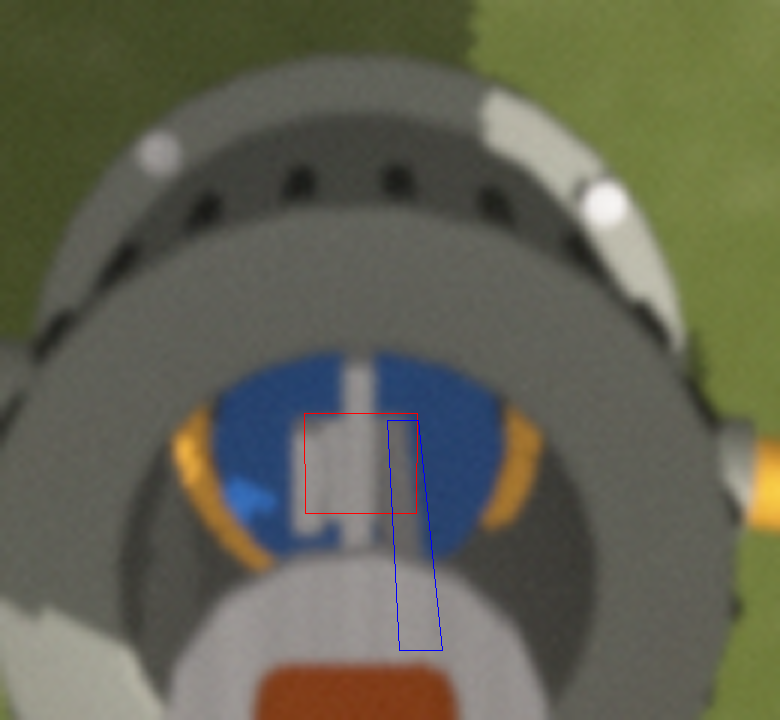

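Call:
arm_command:
  rows:
    - {"dx": 0,"dy": 0.0009,"dz": 0.0,"wx": 0,"wy": 0,"wz": 0,"gripper": 1}
    - {"dx": -0.002,"dy": 0.0009,"dz": 0.0,"wx": 0,"wy": 0,"wz": 0,"gripper": 1}
    - {"dx": -0.004,"dy": 0.0009,"dz": 0.0,"wx": 0,"wy": 0,"wz": 0,"gripper": 1}
    - {"dx": -0.006,"dy": 0.0009,"dz": 0.0,"wx": 0,"wy": 0,"wz": 0,"gripper": 1}
    - {"dx": -0.008,"dy": 0.0009,"dz": 0.0,"wx": 0,"wy": 0,"wz": 0,"gripper": 1}
    - {"dx": -0.008,"dy": 0.0009,"dz": 0.0,"wx": 0,"wy": 0,"wz": 0,"gripper": 1}
    - {"dx": -0.008,"dy": 0.0009,"dz": 0.0,"wx": 0,"wy": 0,"wz": 0,"gripper": 1}
    - {"dx": -0.008,"dy": 0.0009,"dz": 0.0,"wx": 0,"wy": 0,"wz": 0,"gripper": 1}

```text
clock: 10.35
position: [545.9, -66.6, 157.8]
ee_rot: [-0.183, 0.683, 0.183, 0.683]
contact_force: [0.1, 0.3, -0.8]
gripper_width: 16.2
```

```bash
python3 - <<'E'
from h import *
overlay("w11",(220,120,350,240),6)
E
```

```text
10.35 pos [545.9 -66.6 157.8] q [ 0.173  0.291 -0.238 -0.    -1.042 -1.221] F [ 0.1  0.3 -0.8] M [-0.01 -0.04 -0.06] w 16.2
toolx [ 6.e-04  1.e-04 -1.e+00] tooly [-4.998e-01  8.661e-01 -2.000e-04] toolz [8.661e-01 4.998e-01 6.000e-04]
```

View pics/w11.png

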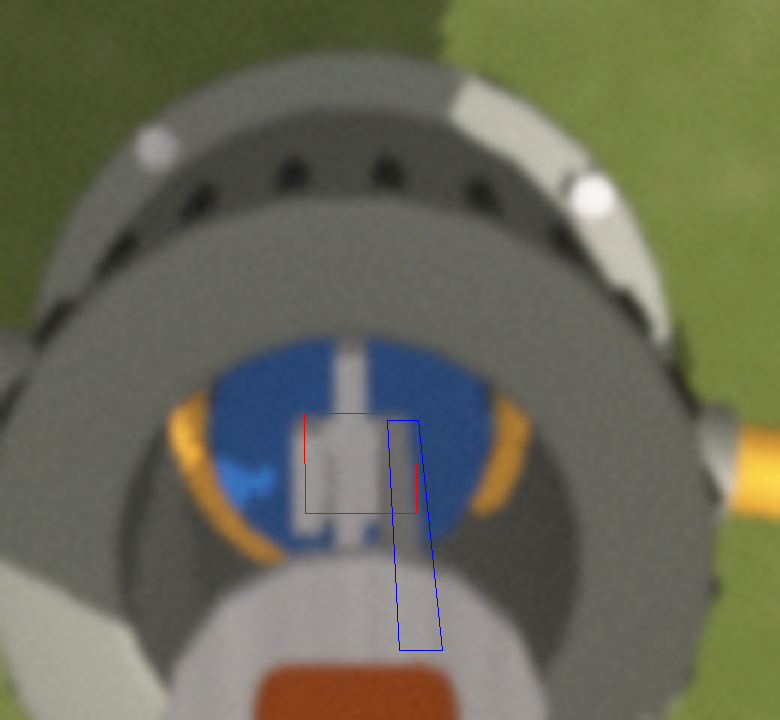

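Call:
arm_command:
  rows:
    - {"dx": 0,"dy": 0,"dz": 0.0,"wx": -2,"wy": 0,"wz": 0,"gripper": 1}
    - {"dx": 0,"dy": 0,"dz": 0.0,"wx": -5,"wy": 0,"wz": 0,"gripper": 1}
    - {"dx": 0,"dy": 0,"dz": 0.0,"wx": -8,"wy": 0,"wz": 0,"gripper": 1}
    - {"dx": 0,"dy": 0,"dz": 0.0,"wx": -11,"wy": 0,"wz": 0,"gripper": 1}
    - {"dx": 0,"dy": 0,"dz": 0.0,"wx": -14,"wy": 0,"wz": 0,"gripper": 1}
    - {"dx": 0,"dy": 0,"dz": 0.0,"wx": -17,"wy": 0,"wz": 0,"gripper": 1}
    - {"dx": 0,"dy": 0,"dz": 0.0,"wx": -20,"wy": 0,"wz": 0,"gripper": 1}
    - {"dx": 0,"dy": 0,"dz": 0.0,"wx": -22,"wy": 0,"wz": 0,"gripper": 1}

```text
clock: 11.2
position: [545.9, -66.7, 157.6]
ee_rot: [-0.31, 0.635, 0.31, 0.635]
contact_force: [0.1, -0.4, -1.1]
gripper_width: 15.6
```

```bash
python3 - <<'E'
from h import *
overlay("w12",(220,120,350,240),6)
plan(545.9,-66.6,157.8,52)
E
```

```text
11.2 pos [545.9 -66.7 157.6] q [ 0.173  0.291 -0.238  0.    -1.042 -0.835] F [ 0.1 -0.4 -1.1] M [-0.01 -0.   -0.03] w 15.6
toolx [ 3.e-04  0.e+00 -1.e+00] tooly [-7.889e-01  6.145e-01 -2.000e-04] toolz [6.145e-01 7.889e-01 2.000e-04]
shift [-0.0002 -0.      0.0001] turn [0.12 0.01 0.01] cur yaw 52.12
```

View pics/w12.png

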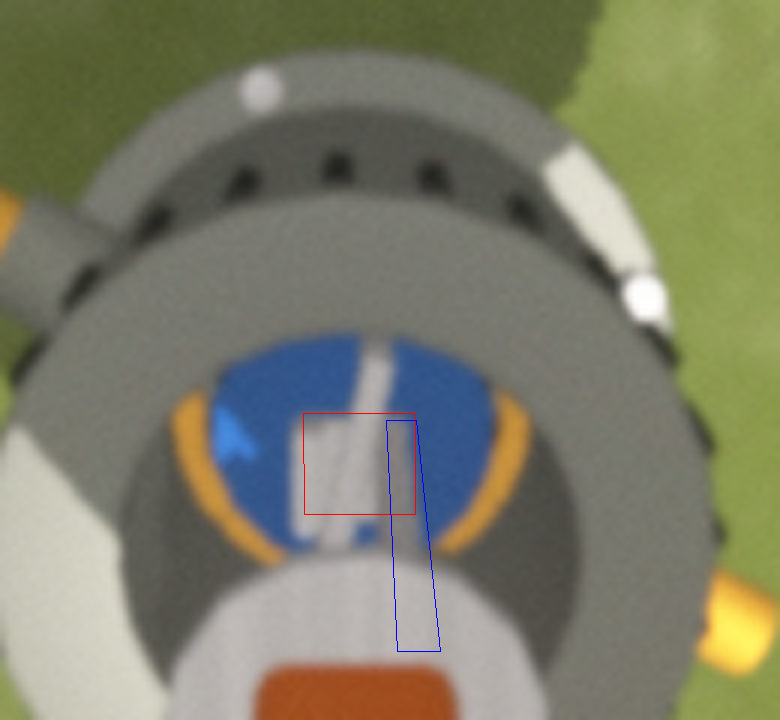

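Call:
arm_command:
  rows:
    - {"dx": 0,"dy": 0,"dz": 0.0,"wx": -2,"wy": 0,"wz": 0,"gripper": 1}
    - {"dx": 0,"dy": 0,"dz": 0.0,"wx": -5,"wy": 0,"wz": 0,"gripper": 1}
    - {"dx": 0,"dy": 0,"dz": 0.0,"wx": -8,"wy": 0,"wz": 0,"gripper": 1}
    - {"dx": 0,"dy": 0,"dz": 0.0,"wx": -11,"wy": 0,"wz": 0,"gripper": 1}
    - {"dx": 0,"dy": 0,"dz": 0.0,"wx": -14,"wy": 0,"wz": 0,"gripper": 1}
    - {"dx": 0,"dy": 0,"dz": 0.0,"wx": -17,"wy": 0,"wz": 0,"gripper": 1}
    - {"dx": 0,"dy": 0,"dz": 0.0,"wx": -20,"wy": 0,"wz": 0,"gripper": 1}
    - {"dx": 0,"dy": 0,"dz": 0.0,"wx": -21,"wy": 0,"wz": 0,"gripper": 1}

```text
clock: 12.05
position: [546.0, -66.8, 157.6]
ee_rot: [-0.421, 0.568, 0.421, 0.568]
contact_force: [0.6, -0.6, -1.5]
gripper_width: 15.6
```

```bash
python3 - <<'E'
from h import *
overlay("w13",(220,120,350,240),6)
plan(545.9,-66.6,157.8,73)
E
```

```text
12.05 pos [546.  -66.8 157.6] q [ 0.173  0.291 -0.238  0.    -1.041 -0.468] F [ 0.6 -0.6 -1.5] M [-0.15 -0.07 -0.03] w 15.6
toolx [ 4.e-04 -2.e-04 -1.e+00] tooly [-9.57e-01  2.90e-01 -5.00e-04] toolz [ 0.29   0.957 -0.   ]
shift [-0.0002  0.0001  0.0002] turn [ 0.13 -0.    0.02] cur yaw 73.13
```

View pics/w13.png

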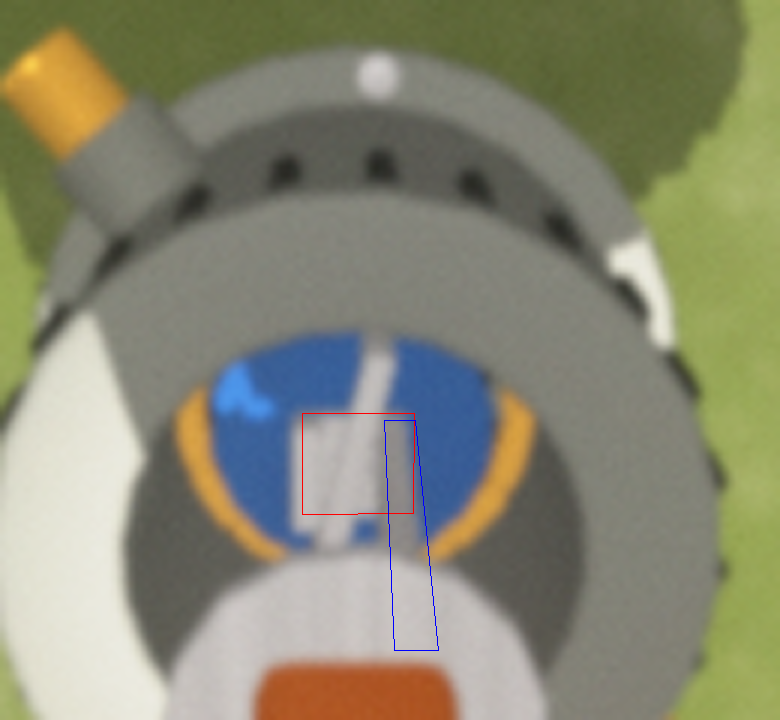

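Call:
arm_command:
  rows:
    - {"dx": 0,"dy": 0,"dz": 0.0,"wx": -1.5,"wy": 0,"wz": 0,"gripper": 1}
    - {"dx": 0,"dy": 0,"dz": 0.0,"wx": -3,"wy": 0,"wz": 0,"gripper": 1}
    - {"dx": 0,"dy": 0,"dz": 0.0,"wx": -4,"wy": 0,"wz": 0,"gripper": 1}
    - {"dx": 0,"dy": 0,"dz": 0.0,"wx": -5,"wy": 0,"wz": 0,"gripper": 1}
    - {"dx": 0,"dy": 0,"dz": 0.0,"wx": -6,"wy": 0,"wz": 0,"gripper": 1}
    - {"dx": 0,"dy": 0,"dz": 0.0,"wx": -7,"wy": 0,"wz": 0,"gripper": 1}
    - {"dx": 0,"dy": 0,"dz": 0.0,"wx": -8,"wy": 0,"wz": 0,"gripper": 1}
    - {"dx": 0,"dy": 0,"dz": 0.0,"wx": -8,"wy": 0,"wz": 0,"gripper": 1}

```text
clock: 12.9
position: [546.0, -66.7, 157.6]
ee_rot: [-0.46, 0.537, 0.46, 0.537]
contact_force: [1.0, 0.3, -0.7]
gripper_width: 15.7
```

```bash
python3 - <<'E'
from h import *
for i in range(6): st() if i==0 else None; print(arm.read_state()["wrist_torque"].round(3)); get_image("wrist")
plan(545.9,-66.6,157.8,81)
E
```

```text
12.9 pos [546.  -66.7 157.6] q [ 0.173  0.291 -0.238  0.    -1.041 -0.328] F [ 1.   0.3 -0.7] M [-0.22 -0.14 -0.  ] w 15.7
toolx [ 5.e-04 -1.e-04 -1.e+00] tooly [-9.881e-01  1.536e-01 -5.000e-04] toolz [ 0.1536  0.9881 -0.    ]
[-0.224 -0.142 -0.002]
[-0.096 -0.126 -0.051]
[-0.196 -0.194 -0.004]
[-0.162 -0.134 -0.043]
[-0.206 -0.14  -0.026]
[-0.166 -0.118  0.019]
shift [-0.0002  0.0001  0.0002] turn [ 0.13 -0.01  0.03] cur yaw 81.13
```

Call:
arm_command:
  rows:
    - {"dx": 0,"dy": 0,"dz": 0.0,"wx": -0.6,"wy": 0,"wz": 0,"gripper": 1}
    - {"dx": 0,"dy": 0,"dz": 0.0,"wx": -1.2,"wy": 0,"wz": 0,"gripper": 1}
    - {"dx": 0,"dy": 0,"dz": 0.0,"wx": -1.8,"wy": 0,"wz": 0,"gripper": 1}
    - {"dx": 0,"dy": 0,"dz": 0.0,"wx": -2.4,"wy": 0,"wz": 0,"gripper": 1}
    - {"dx": 0,"dy": 0,"dz": 0.0,"wx": -3,"wy": 0,"wz": 0,"gripper": 1}
    - {"dx": 0,"dy": 0,"dz": 0.0,"wx": -3.5,"wy": 0,"wz": 0,"gripper": 1}
    - {"dx": 0,"dy": 0,"dz": 0.0,"wx": -4,"wy": 0,"wz": 0,"gripper": 1}
    - {"dx": 0,"dy": 0,"dz": 0.0,"wx": -4,"wy": 0,"wz": 0,"gripper": 1}

```text
clock: 14.0
position: [545.8, -66.8, 157.6]
ee_rot: [-0.478, 0.521, 0.478, 0.521]
contact_force: [-0.1, -0.0, -0.2]
gripper_width: 15.9
```

```bash
cat >> h.py <<'E'
def avg(n=4):
    M=[];F=[]
    for i in range(n):
        s=arm.read_state();M.append(s["wrist_torque"]);F.append(s["contact_force"]);get_image("wrist")
    print("avg M",np.mean(M,0).round(3),"F",np.mean(F,0).round(2))
E
python3 - <<'E'
from h import *
avg();overlay("w14",(220,120,350,240),6)
plan(545.9,-66.6,157.8,85)
E
```

```text
avg M [-0.135  0.07  -0.041] F [-0.22 -0.23 -0.83]
14.2 pos [545.9 -66.8 157.6] q [ 0.173  0.291 -0.238  0.    -1.042 -0.258] F [-0.7 -0.6 -0.9] M [-0.07  0.07  0.  ] w 16.1
toolx [ 2.e-04 -1.e-04 -1.e+00] tooly [-9.964e-01  8.490e-02 -2.000e-04] toolz [ 8.490e-02  9.964e-01 -1.000e-04]
shift [-0.0002  0.      0.0002] turn [ 0.13 -0.01  0.01] cur yaw 85.13
```

View pics/w14.png

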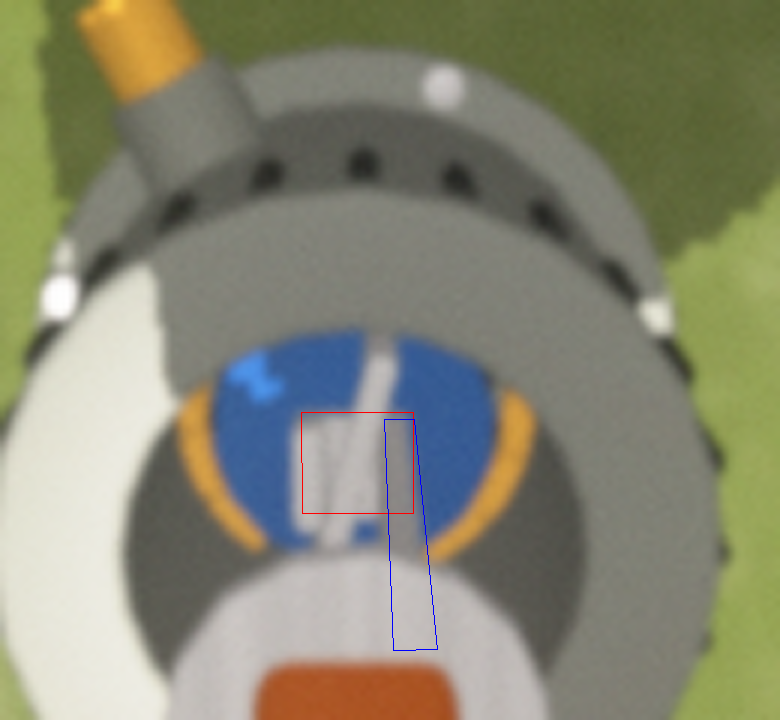

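Still free (torque about z ≈ 0, bar lagging the hook by its play). Continue in small steps.

Call:
arm_command:
  rows:
    - {"dx": 0,"dy": 0,"dz": 0.0,"wx": -0.5,"wy": 0,"wz": 0,"gripper": 1}
    - {"dx": 0,"dy": 0,"dz": 0.0,"wx": -1,"wy": 0,"wz": 0,"gripper": 1}
    - {"dx": 0,"dy": 0,"dz": 0.0,"wx": -1.5,"wy": 0,"wz": 0,"gripper": 1}
    - {"dx": 0,"dy": 0,"dz": 0.0,"wx": -2,"wy": 0,"wz": 0,"gripper": 1}
    - {"dx": 0,"dy": 0,"dz": 0.0,"wx": -2.5,"wy": 0,"wz": 0,"gripper": 1}
    - {"dx": 0,"dy": 0,"dz": 0.0,"wx": -3,"wy": 0,"wz": 0,"gripper": 1}
    - {"dx": 0,"dy": 0,"dz": 0.0,"wx": -3,"wy": 0,"wz": 0,"gripper": 1}
    - {"dx": 0,"dy": 0,"dz": 0.0,"wx": -3,"wy": 0,"wz": 0,"gripper": 1}

```text
clock: 15.05
position: [545.9, -66.8, 157.6]
ee_rot: [-0.492, 0.508, 0.492, 0.508]
contact_force: [-0.1, 0.3, -0.9]
gripper_width: 16.2
```

```bash
python3 - <<'E'
from h import *
avg(3)
plan(545.9,-66.6,157.8,88)
E
```

```text
avg M [-0.16   0.127 -0.091] F [-0.31 -0.06 -0.86]
shift [-0.0002 -0.      0.0002] turn [ 0.13 -0.01  0.01] cur yaw 88.13
```

Call:
arm_command:
  rows:
    - {"dx": 0,"dy": 0,"dz": 0.0,"wx": -0.3,"wy": 0,"wz": 0,"gripper": 1}
    - {"dx": 0,"dy": 0,"dz": 0.0,"wx": -0.6,"wy": 0,"wz": 0,"gripper": 1}
    - {"dx": 0,"dy": 0,"dz": 0.0,"wx": -0.9,"wy": 0,"wz": 0,"gripper": 1}
    - {"dx": 0,"dy": 0,"dz": 0.0,"wx": -1.2,"wy": 0,"wz": 0,"gripper": 1}
    - {"dx": 0,"dy": 0,"dz": 0.0,"wx": -1.5,"wy": 0,"wz": 0,"gripper": 1}
    - {"dx": 0,"dy": 0,"dz": 0.0,"wx": -1.5,"wy": 0,"wz": 0,"gripper": 1}
    - {"dx": 0,"dy": 0,"dz": 0.0,"wx": -1.5,"wy": 0,"wz": 0,"gripper": 1}
    - {"dx": 0,"dy": 0,"dz": 0.0,"wx": -1.5,"wy": 0,"wz": 0,"gripper": 1}

```text
clock: 16.0
position: [545.9, -66.8, 157.6]
ee_rot: [-0.498, 0.502, 0.498, 0.502]
contact_force: [-0.3, -0.3, -0.6]
gripper_width: 15.9
```

```bash
python3 - <<'E'
from h import *
avg(3);overlay("w15",(220,120,350,240),6)
plan(545.9,-66.6,157.8,89.5)
E
```

```text
avg M [-0.141  0.09  -0.103] F [-0.49 -0.3  -0.58]
16.15 pos [545.9 -66.8 157.6] q [ 0.173  0.291 -0.238  0.    -1.042 -0.18 ] F [-1.1 -0.8 -0.8] M [-0.19  0.11 -0.06] w 15.9
toolx [ 2.e-04 -1.e-04 -1.e+00] tooly [-1.0e+00  6.5e-03 -2.0e-04] toolz [ 6.5e-03  1.0e+00 -1.0e-04]
shift [-0.0002 -0.      0.0002] turn [ 0.13 -0.01  0.01] cur yaw 89.63
```

View pics/w15.png

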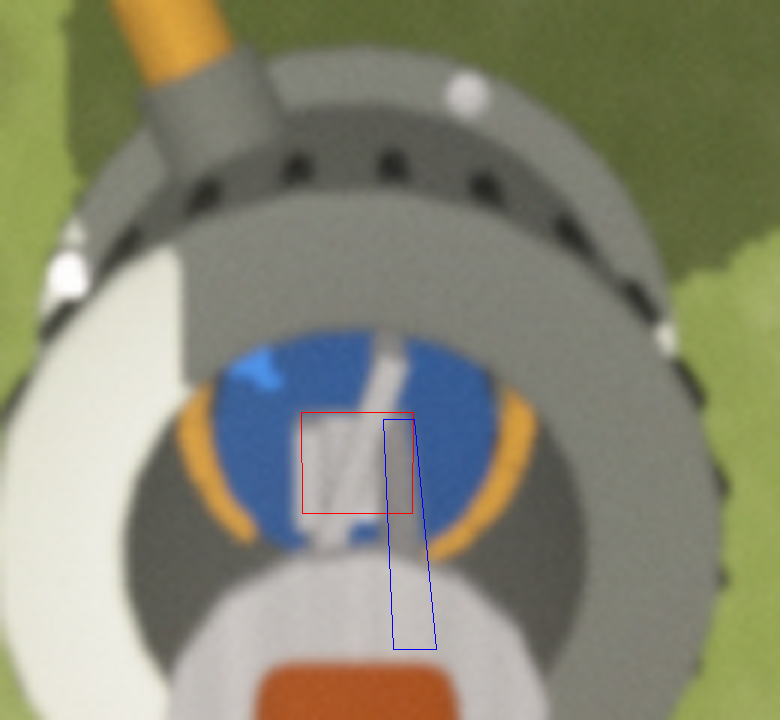

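Call:
arm_command:
  rows:
    - {"dx": 0,"dy": 0,"dz": 0.0,"wx": -0.3,"wy": 0,"wz": 0,"gripper": 1}
    - {"dx": 0,"dy": 0,"dz": 0.0,"wx": -0.6,"wy": 0,"wz": 0,"gripper": 1}
    - {"dx": 0,"dy": 0,"dz": 0.0,"wx": -0.9,"wy": 0,"wz": 0,"gripper": 1}
    - {"dx": 0,"dy": 0,"dz": 0.0,"wx": -1.2,"wy": 0,"wz": 0,"gripper": 1}
    - {"dx": 0,"dy": 0,"dz": 0.0,"wx": -1.5,"wy": 0,"wz": 0,"gripper": 1}
    - {"dx": 0,"dy": 0,"dz": 0.0,"wx": -1.5,"wy": 0,"wz": 0,"gripper": 1}
    - {"dx": 0,"dy": 0,"dz": 0.0,"wx": -1.5,"wy": 0,"wz": 0,"gripper": 1}
    - {"dx": 0,"dy": 0,"dz": 0.0,"wx": -1.5,"wy": 0,"wz": 0,"gripper": 1}

```text
clock: 17.0
position: [545.8, -66.8, 157.6]
ee_rot: [0.505, -0.495, -0.505, -0.495]
contact_force: [-0.4, -0.9, -0.7]
gripper_width: 16.1
```

```bash
python3 - <<'E'
from h import *
avg(3);overlay("w16",(220,120,350,240),6)
plan(545.9,-66.6,157.8,91)
E
```

```text
avg M [-0.173  0.097 -0.143] F [-0.56 -0.19 -1.14]
17.15 pos [545.9 -66.8 157.6] q [ 0.173  0.291 -0.238  0.    -1.042 -0.154] F [ 0.2 -0.1  0.1] M [-0.14  0.17 -0.11] w 15.9
toolx [ 2.e-04 -2.e-04 -1.e+00] tooly [-9.998e-01 -1.970e-02 -2.000e-04] toolz [-1.970e-02  9.998e-01 -2.000e-04]
shift [-0.0002 -0.      0.0002] turn [ 0.13 -0.01  0.01] cur yaw 91.13
```

View pics/w16.png

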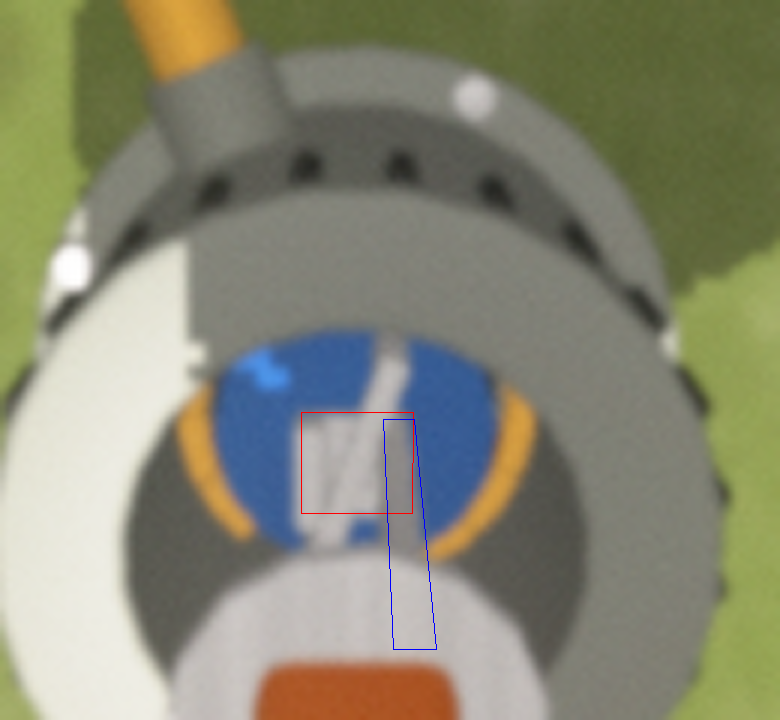

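```bash
python3 - <<'E'
from h import *
s=arm.read_state();d=cam("wrist",s)
f=lambda a,b,z:ray(d,220+a/6-.5,120+b/6-.5,z)
for A,B in [((392,362),(322,540)),((404,365),(333,548)),((378,362),(316,520))]:
    P,Q=f(*A,62),f(*B,62);print(P.round(1),Q.round(1),np.degrees(np.arctan2(*(P-Q)[[1,0]]))%180)
# ring front ends
for A in [(245,535),(435,555)]: print("ring",f(*A,27.5).round(1), np.degrees(np.arctan2(f(*A,27.5)[1]+68.5,f(*A,27.5)[0]-545.7)))
E
```

```text
[541.8 -83.1  62. ] [550.3 -59.2  62. ] 70.2233872654088
[540.2 -82.7  62. ] [548.9 -58.1  62. ] 70.572082803663
[543.5 -83.   62. ] [551.2 -61.9  62. ] 70.17070823088994
ring [562.1 -49.2  27.5] 49.55129667549634
ring [534.1 -46.7  27.5] 117.98115143546931
```

Call:
arm_command:
  rows:
    - {"dx": 0,"dy": 0,"dz": 0.0,"wx": -0.5,"wy": 0,"wz": 0,"gripper": 1}
    - {"dx": 0,"dy": 0,"dz": 0.0,"wx": -1,"wy": 0,"wz": 0,"gripper": 1}
    - {"dx": 0,"dy": 0,"dz": 0.0,"wx": -1.5,"wy": 0,"wz": 0,"gripper": 1}
    - {"dx": 0,"dy": 0,"dz": 0.0,"wx": -2,"wy": 0,"wz": 0,"gripper": 1}
    - {"dx": 0,"dy": 0,"dz": 0.0,"wx": -2.5,"wy": 0,"wz": 0,"gripper": 1}
    - {"dx": 0,"dy": 0,"dz": 0.0,"wx": -2.5,"wy": 0,"wz": 0,"gripper": 1}
    - {"dx": 0,"dy": 0,"dz": 0.0,"wx": -2.5,"wy": 0,"wz": 0,"gripper": 1}
    - {"dx": 0,"dy": 0,"dz": 0.0,"wx": -2.5,"wy": 0,"wz": 0,"gripper": 1}

```text
clock: 18.05
position: [545.9, -66.8, 157.6]
ee_rot: [0.516, -0.484, -0.515, -0.484]
contact_force: [0.6, 0.0, -1.6]
gripper_width: 16.0
```

```bash
python3 - <<'E'
from h import *
avg(3);s,d=overlay("w17",(220,120,350,240),6)
f=lambda a,b,z:ray(d,220+a/6-.5,120+b/6-.5,z)
E
```

```text
avg M [-0.182  0.116 -0.192] F [ 0.16 -0.23 -1.12]
18.2 pos [545.9 -66.8 157.6] q [ 0.173  0.291 -0.238  0.    -1.042 -0.11 ] F [-0.3 -1.  -0.8] M [-0.16  0.13 -0.22] w 15.7
toolx [ 2.e-04 -2.e-04 -1.e+00] tooly [-9.98e-01 -6.33e-02 -2.00e-04] toolz [-6.33e-02  9.98e-01 -2.00e-04]
```

View pics/w17.png

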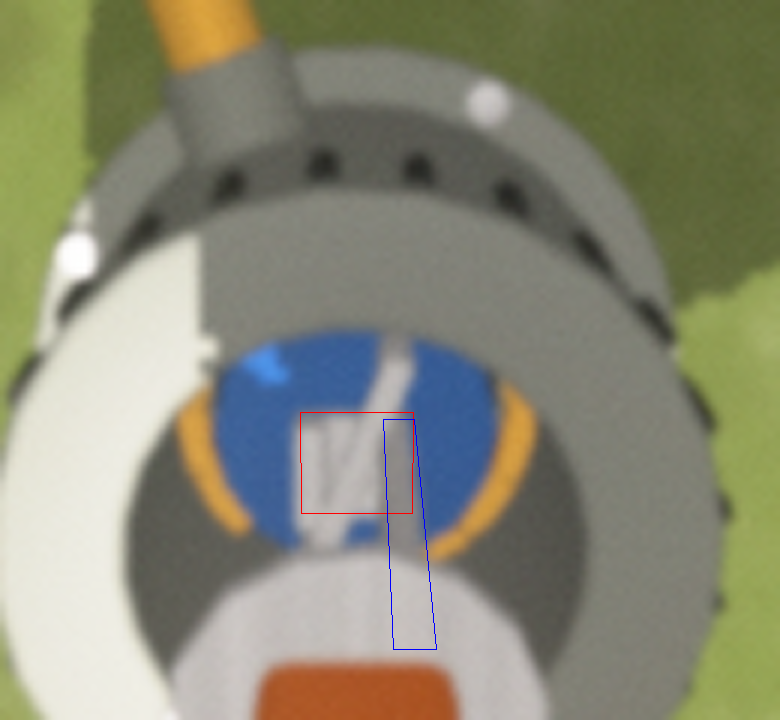

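Call:
arm_command:
  rows:
    - {"dx": 0,"dy": 0,"dz": 0.0,"wx": 1.5,"wy": 0,"wz": 0,"gripper": 1}
    - {"dx": 0,"dy": 0,"dz": 0.0,"wx": 3,"wy": 0,"wz": 0,"gripper": 1}
    - {"dx": 0,"dy": 0,"dz": 0.0,"wx": 4.5,"wy": 0,"wz": 0,"gripper": 1}
    - {"dx": -0.001,"dy": 0,"dz": 0.0,"wx": 5,"wy": 0,"wz": 0,"gripper": 1}
    - {"dx": -0.002,"dy": 0,"dz": 0.0,"wx": 5,"wy": 0,"wz": 0,"gripper": 1}
    - {"dx": -0.003,"dy": 0,"dz": 0.0,"wx": 5,"wy": 0,"wz": 0,"gripper": 1}
    - {"dx": -0.004,"dy": 0,"dz": 0.0,"wx": 5,"wy": 0,"wz": 0,"gripper": 1}
    - {"dx": -0.004,"dy": 0,"dz": 0.0,"wx": 5,"wy": 0,"wz": 0,"gripper": 1}

```text
clock: 19.05
position: [545.8, -66.8, 161.6]
ee_rot: [-0.494, 0.506, 0.494, 0.506]
contact_force: [-0.3, -0.2, -3.6]
gripper_width: 15.9
```

```bash
python3 - <<'E'
from h import *
st();avg(3)
E
```

```text
19.05 pos [545.8 -66.8 161.6] q [ 0.173  0.287 -0.233  0.    -1.051 -0.197] F [-0.3 -0.2 -3.6] M [-0.09  0.04 -0.12] w 15.9
toolx [ 0.e+00 -1.e-04 -1.e+00] tooly [-0.9997  0.0239 -0.    ] toolz [ 2.390e-02  9.997e-01 -1.000e-04]
avg M [-0.097  0.051 -0.106] F [ 0.08 -0.09 -4.  ]
```

Call:
arm_command:
  rows:
    - {"dx": -0.0005,"dy": 0,"dz": 0.0,"wx": 0.5,"wy": 0,"wz": 0,"gripper": 1}
    - {"dx": -0.001,"dy": 0,"dz": 0.0,"wx": 1,"wy": 0,"wz": 0,"gripper": 1}
    - {"dx": -0.0015,"dy": 0,"dz": 0.0,"wx": 1,"wy": 0,"wz": 0,"gripper": 1}
    - {"dx": -0.002,"dy": 0,"dz": 0.0,"wx": 1,"wy": 0,"wz": 0,"gripper": 1}
    - {"dx": -0.0025,"dy": 0,"dz": 0.0,"wx": 1,"wy": 0,"wz": 0,"gripper": 1}
    - {"dx": -0.003,"dy": 0,"dz": 0.0,"wx": 1,"wy": 0,"wz": 0,"gripper": 1}
    - {"dx": -0.003,"dy": 0,"dz": 0.0,"wx": 1,"wy": 0,"wz": 0,"gripper": 1}
    - {"dx": -0.003,"dy": 0,"dz": 0.0,"wx": 1,"wy": 0,"wz": 0,"gripper": 1}

```text
clock: 20.0
position: [545.9, -66.8, 164.8]
ee_rot: [-0.49, 0.51, 0.489, 0.51]
contact_force: [-0.7, 0.6, -3.2]
gripper_width: 15.8
```

```bash
python3 - <<'E'
from h import *
st();avg(2);overlay("w18",(220,120,350,240),6)
E
```

```text
20.0 pos [545.9 -66.8 164.8] q [ 0.173  0.284 -0.228  0.    -1.058 -0.215] F [-0.7  0.6 -3.2] M [-0.1   0.01 -0.09] w 15.8
toolx [ 4.e-04 -2.e-04 -1.e+00] tooly [-9.991e-01  4.130e-02 -4.000e-04] toolz [ 4.130e-02  9.991e-01 -2.000e-04]
avg M [-0.08   0.037 -0.059] F [-0.4  -0.11 -2.96]
20.1 pos [545.9 -66.8 164.7] q [ 0.173  0.284 -0.228  0.    -1.058 -0.215] F [ 0.6 -0.  -3.5] M [-0.07  0.05 -0.11] w 15.8
toolx [ 3.e-04 -2.e-04 -1.e+00] tooly [-9.991e-01  4.130e-02 -3.000e-04] toolz [ 4.130e-02  9.991e-01 -2.000e-04]
```

View pics/w18.png

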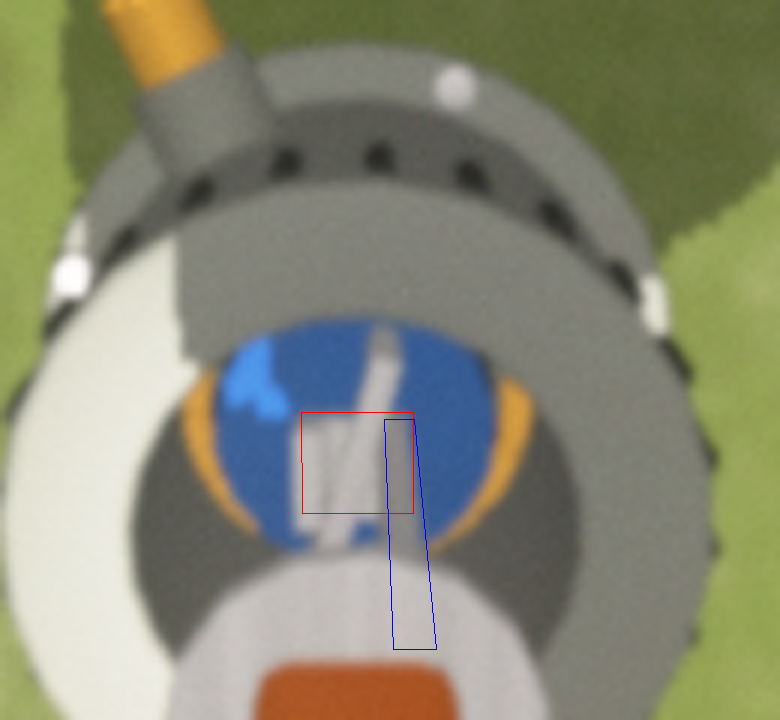

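Call:
arm_command:
  rows:
    - {"dx": -0.001,"dy": 0,"dz": 0.0,"wx": 0,"wy": 0,"wz": 0,"gripper": 1}
    - {"dx": -0.0025,"dy": 0,"dz": 0.0,"wx": 0,"wy": 0,"wz": 0,"gripper": 1}
    - {"dx": -0.004,"dy": 0,"dz": 0.0,"wx": 0,"wy": 0,"wz": 0,"gripper": 1}
    - {"dx": -0.006,"dy": 0,"dz": 0.0,"wx": 0,"wy": 0,"wz": 0,"gripper": 1}
    - {"dx": -0.008,"dy": 0,"dz": 0.0,"wx": 0,"wy": 0,"wz": 0,"gripper": 1}
    - {"dx": -0.01,"dy": 0,"dz": 0.0,"wx": 0,"wy": 0,"wz": 0,"gripper": 1}
    - {"dx": -0.012,"dy": 0,"dz": 0.0,"wx": 0,"wy": 0,"wz": 0,"gripper": 1}
    - {"dx": -0.013,"dy": 0,"dz": 0.0,"wx": 0,"wy": 0,"wz": 0,"gripper": 1}

```text
clock: 20.95
position: [546.1, -66.8, 178.0]
ee_rot: [-0.49, 0.51, 0.489, 0.51]
contact_force: [0.8, 0.2, -2.6]
gripper_width: 15.9
```

```bash
python3 - <<'E'
from h import *
avg(2);overlay("w19",(220,120,350,240),6)
E
```

```text
avg M [-0.093  0.012  0.003] F [ 0.64 -0.22 -2.07]
21.05 pos [546.1 -66.8 178. ] q [ 0.173  0.273 -0.209  0.    -1.088 -0.215] F [-0.3 -0.5 -2.9] M [-0.1   0.01 -0.01] w 15.7
toolx [ 9.e-04 -2.e-04 -1.e+00] tooly [-9.991e-01  4.130e-02 -9.000e-04] toolz [ 4.130e-02  9.991e-01 -1.000e-04]
```

View pics/w19.png

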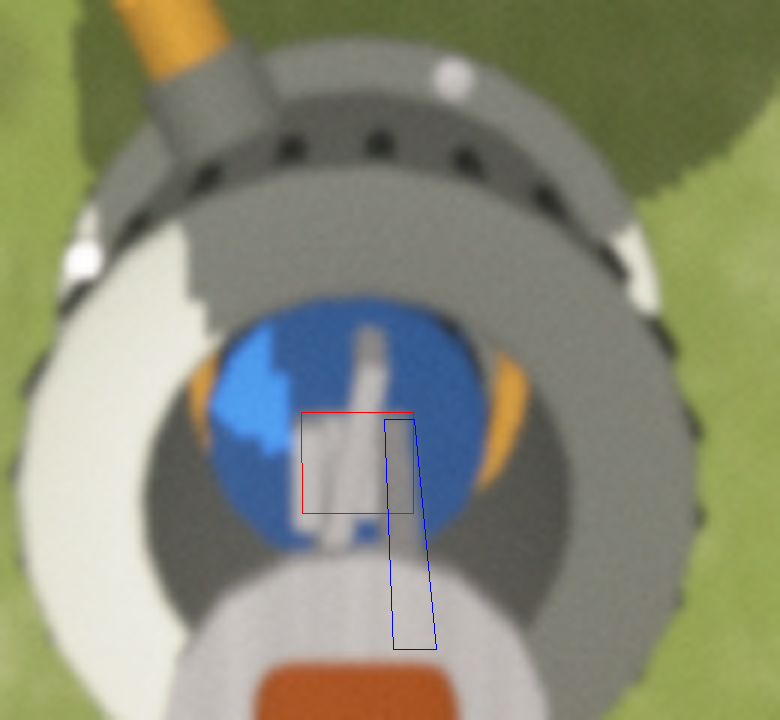

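Call:
arm_command:
  rows:
    - {"dx": -0.003,"dy": 0.0003,"dz": 0.0,"wx": 0,"wy": 0,"wz": 0,"gripper": 1}
    - {"dx": -0.008,"dy": 0.0003,"dz": 0.0,"wx": 0,"wy": 0,"wz": 0,"gripper": 1}
    - {"dx": -0.014,"dy": 0.0003,"dz": 0.0,"wx": 0,"wy": 0,"wz": 0,"gripper": 1}
    - {"dx": -0.02,"dy": 0.0003,"dz": 0.0,"wx": 0,"wy": 0,"wz": 0,"gripper": 1}
    - {"dx": -0.026,"dy": 0.0003,"dz": 0.0,"wx": 0,"wy": 0,"wz": 0,"gripper": 1}
    - {"dx": -0.032,"dy": 0.0003,"dz": 0.0,"wx": 0,"wy": 0,"wz": 0,"gripper": 1}
    - {"dx": -0.038,"dy": 0.0003,"dz": 0.0,"wx": 0,"wy": 0,"wz": 0,"gripper": 1}
    - {"dx": -0.044,"dy": 0.0003,"dz": 0.0,"wx": 0,"wy": 0,"wz": 0,"gripper": 1}

```text
clock: 21.9
position: [545.6, -66.8, 222.4]
ee_rot: [-0.49, 0.51, 0.489, 0.51]
contact_force: [0.6, -0.1, -2.0]
gripper_width: 15.9
```

```bash
python3 - <<'E'
from h import *
avg(2);overlay("w20",(220,120,350,240),6)
E
```

```text
avg M [-0.134 -0.009  0.024] F [ 1.02 -0.14 -1.81]
22.0 pos [546.3 -66.8 223. ] q [ 1.730e-01  2.390e-01 -1.390e-01  1.000e-03 -1.191e+00 -2.150e-01] F [ 1.3 -1.  -2.5] M [-0.15  0.02 -0.03] w 15.8
toolx [ 2.7e-03 -2.0e-04 -1.0e+00] tooly [-0.9991  0.0411 -0.0027] toolz [ 4.110e-02  9.992e-01 -1.000e-04]
```

View pics/w20.png

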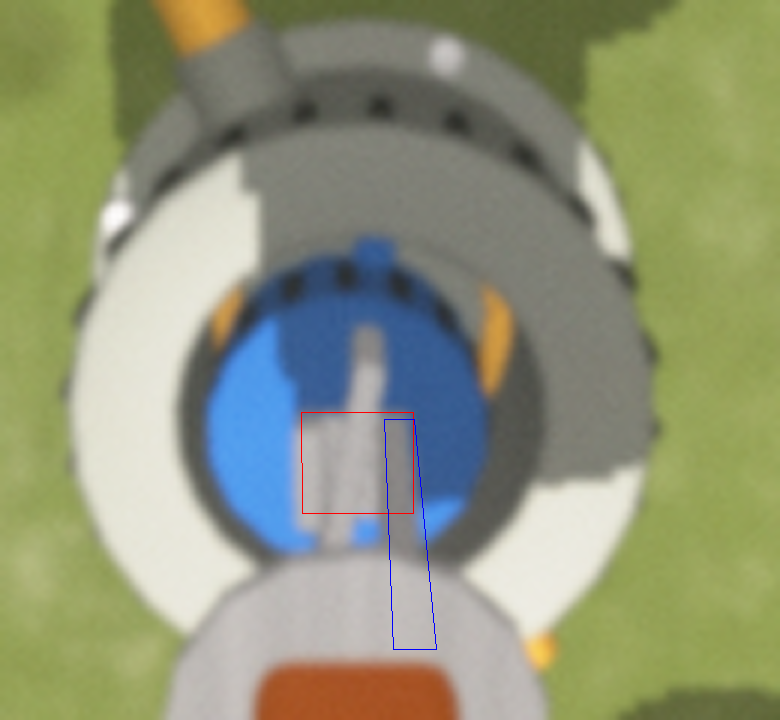

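Call:
arm_command:
  rows:
    - {"dx": -0.004,"dy": 0,"dz": 0.0,"wx": 0,"wy": 0,"wz": 0,"gripper": 1}
    - {"dx": -0.01,"dy": 0,"dz": 0.0,"wx": 0,"wy": 0,"wz": 0,"gripper": 1}
    - {"dx": -0.018,"dy": 0,"dz": 0.0,"wx": 0,"wy": 0,"wz": 0,"gripper": 1}
    - {"dx": -0.026,"dy": 0,"dz": 0.0,"wx": 0,"wy": 0,"wz": 0,"gripper": 1}
    - {"dx": -0.034,"dy": 0,"dz": 0.0,"wx": 0,"wy": 0.1,"wz": 0,"gripper": 1}
    - {"dx": -0.043,"dy": 0,"dz": 0.0,"wx": 0,"wy": 0,"wz": 0,"gripper": 1}
    - {"dx": -0.052,"dy": 0,"dz": 0.0,"wx": 0,"wy": 0,"wz": 0,"gripper": 1}
    - {"dx": -0.06,"dy": 0,"dz": 0.0,"wx": 0,"wy": 0,"wz": 0,"gripper": 1}

```text
clock: 22.85
position: [546.0, -66.8, 283.4]
ee_rot: [-0.49, 0.51, 0.489, 0.511]
contact_force: [-0.2, -0.1, -2.1]
gripper_width: 15.7
```

```bash
python3 - <<'E'
from h import *
s=st();avg(2)
d=cam("wrist");save(d,"w21")
g=cam("side");p=proj(g,s["position"])[0].astype(int);save(g,"s21",(p[0]-60,p[1]-40,p[0]+60,p[1]+70),5)
plan(546,-246,280,88)
E
```

```text
22.85 pos [546.  -66.8 283.4] q [ 0.173  0.206 -0.031  0.    -1.332 -0.215] F [-0.2 -0.1 -2.1] M [-0.02 -0.02  0.02] w 15.7
toolx [ 0.0024 -0.     -1.    ] tooly [-0.9991  0.0413 -0.0024] toolz [4.130e-02 9.991e-01 1.000e-04]
avg M [-0.043 -0.028  0.005] F [-0.03 -0.35 -1.19]
shift [ 0.0023 -0.0077 -0.1792] turn [-0.37  0.02  0.1 ] cur yaw 87.63
```

View pics/w21.png

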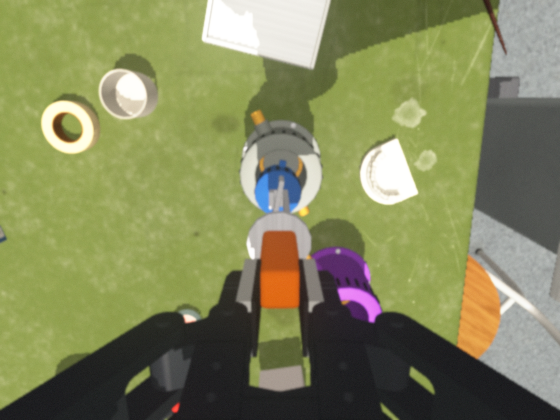

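View pics/s21.png

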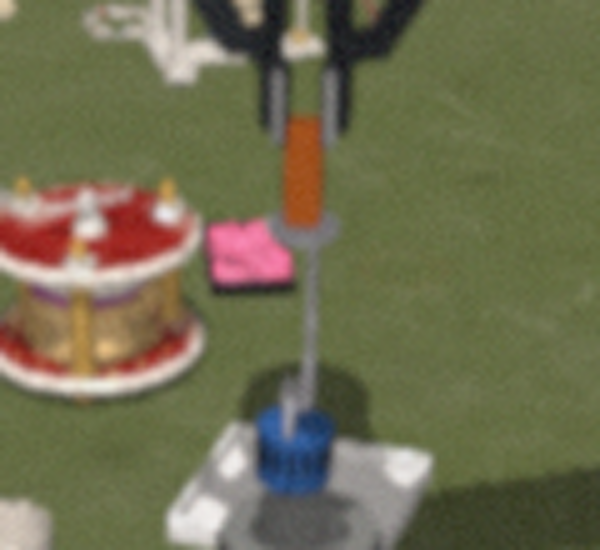

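Call:
arm_command:
  rows:
    - {"dx": 0,"dy": -0.0005,"dz": -0.008,"wx": 0,"wy": 0,"wz": 0.1,"gripper": 1}
    - {"dx": 0,"dy": -0.0015,"dz": -0.025,"wx": 0,"wy": 0,"wz": 0.1,"gripper": 1}
    - {"dx": 0,"dy": -0.0025,"dz": -0.05,"wx": 0,"wy": 0,"wz": 0.1,"gripper": 1}
    - {"dx": 0,"dy": -0.0035,"dz": -0.08,"wx": 0,"wy": 0,"wz": 0.1,"gripper": 1}
    - {"dx": 0,"dy": -0.005,"dz": -0.11,"wx": 0,"wy": 0,"wz": 0.1,"gripper": 1}
    - {"dx": 0,"dy": -0.006,"dz": -0.14,"wx": 0,"wy": 0,"wz": 0.1,"gripper": 1}
    - {"dx": 0,"dy": -0.007,"dz": -0.163,"wx": 0,"wy": 0,"wz": 0.1,"gripper": 1}
    - {"dx": 0,"dy": -0.0077,"dz": -0.175,"wx": 0,"wy": 0,"wz": 0.1,"gripper": 1}

```text
clock: 23.85
position: [545.6, -244.0, 281.4]
ee_rot: [-0.488, 0.511, 0.49, 0.51]
contact_force: [-0.1, 0.6, -2.4]
gripper_width: 16.0
```

```bash
python3 - <<'E'
from h import *
s=st();avg(2)
s=st();d=cam("wrist",s);save(d,"w22")
for r in models.cut_out("wrist","tray")[:2]:
    print(r["conf"],r["extent"]);m=r["mask"].astype(np.uint8);c=max(cv2.findContours(m,0,2)[0],key=cv2.contourArea)
    rc=cv2.minAreaRect(cv2.convexHull(c));P=np.array([ray(d,*p,14)[:2] for p in cv2.boxPoints(rc)]);print(P.round(0).tolist(),P.mean(0).round(1))
print(proj(d,[[546,-246,4]]))
E
```

```text
23.85 pos [ 545.6 -244.   281.4] q [-0.15   0.295  0.084 -0.    -1.361  0.106] F [-0.1  0.6 -2.4] M [-0.02  0.02  0.02] w 16.0
toolx [-1.8e-03  4.0e-04 -1.0e+00] tooly [-0.999   0.0436  0.0018] toolz [4.360e-02 9.991e-01 3.000e-04]
avg M [-0.077 -0.02   0.015] F [ 0.04 -0.01 -2.35]
23.95 pos [ 545.8 -243.3  281.5] q [-0.149  0.294  0.083 -0.    -1.361  0.105] F [ 0.2 -0.1 -2.6] M [ 0.   -0.02  0.01] w 15.6
toolx [-1.5e-03  5.0e-04 -1.0e+00] tooly [-0.999   0.0437  0.0015] toolz [4.37e-02 9.99e-01 4.00e-04]
[[278.73509373 159.44376944]]
```

View pics/w22.png

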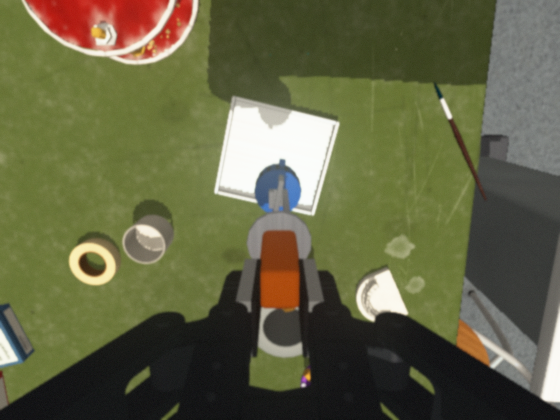

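```bash
python3 - <<'E'
from h import *
plan(549,-248,164,88)
E
```

```text
shift [ 0.1178 -0.0034 -0.0065] turn [-0.39  0.06 -0.05] cur yaw 87.61
```

Call:
arm_command:
  rows:
    - {"dx": 0.004,"dy": -0.001,"dz": -0.002,"wx": 0,"wy": 0,"wz": 0,"gripper": 1}
    - {"dx": 0.015,"dy": -0.002,"dz": -0.005,"wx": 0,"wy": 0,"wz": 0,"gripper": 1}
    - {"dx": 0.033,"dy": -0.0034,"dz": -0.0065,"wx": 0,"wy": 0,"wz": 0,"gripper": 1}
    - {"dx": 0.053,"dy": -0.0034,"dz": -0.0065,"wx": 0,"wy": 0,"wz": 0,"gripper": 1}
    - {"dx": 0.073,"dy": -0.0034,"dz": -0.0065,"wx": 0,"wy": 0,"wz": 0,"gripper": 1}
    - {"dx": 0.091,"dy": -0.0034,"dz": -0.0065,"wx": 0,"wy": 0,"wz": 0,"gripper": 1}
    - {"dx": 0.105,"dy": -0.0034,"dz": -0.0065,"wx": 0,"wy": 0,"wz": 0,"gripper": 1}
    - {"dx": 0.112,"dy": -0.0034,"dz": -0.0065,"wx": 0,"wy": 0,"wz": 0,"gripper": 1}

```text
clock: 24.85
position: [547.9, -247.2, 167.4]
ee_rot: [-0.488, 0.511, 0.491, 0.509]
contact_force: [0.6, 0.7, -2.7]
gripper_width: 15.9
```

```bash
python3 - <<'E'
from h import *
avg(3);s,d=overlay("w23",(200,90,360,230),5)
plan(549,-248,150,88)
E
```

```text
avg M [ 0.001 -0.001 -0.007] F [ 0.22  0.19 -2.94]
25.0 pos [ 549.  -247.8  169.5] q [-1.560e-01  3.680e-01 -9.100e-02 -1.000e-03 -1.114e+00  1.150e-01] F [ 0.7  0.2 -2. ] M [ 0.03 -0.05 -0.01] w 15.8
toolx [-1.6e-03  9.0e-04 -1.0e+00] tooly [-0.9992  0.041   0.0017] toolz [4.100e-02 9.992e-01 8.000e-04]
shift [ 0.0203  0.0005 -0.    ] turn [-0.35  0.02 -0.01] cur yaw 87.65
```

View pics/w23.png

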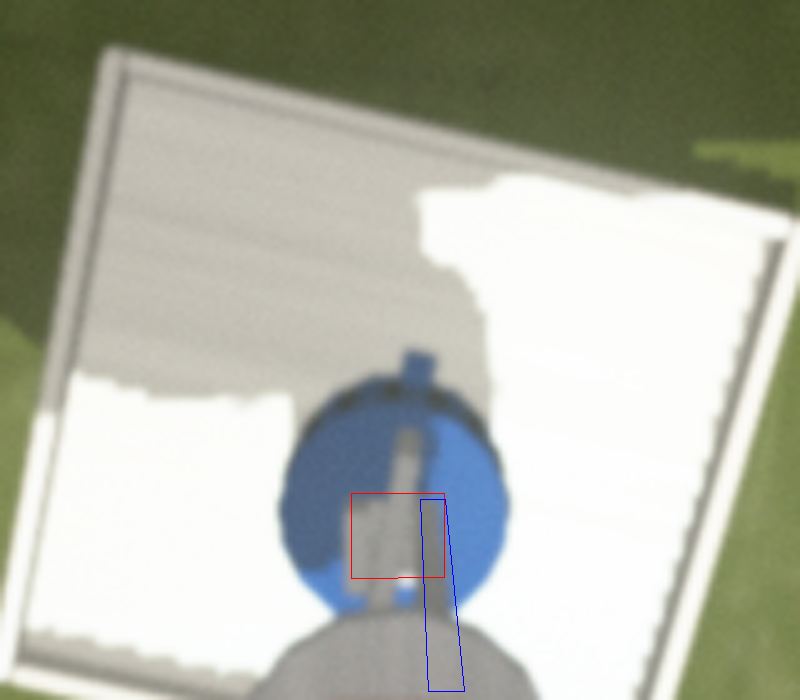

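Call:
arm_command:
  rows:
    - {"dx": 0.002,"dy": 0,"dz": 0,"wx": 0,"wy": 0,"wz": 0,"gripper": 1}
    - {"dx": 0.005,"dy": 0,"dz": 0,"wx": 0,"wy": 0,"wz": 0,"gripper": 1}
    - {"dx": 0.008,"dy": 0,"dz": 0,"wx": 0,"wy": 0,"wz": 0,"gripper": 1}
    - {"dx": 0.0105,"dy": 0,"dz": 0,"wx": 0,"wy": 0,"wz": 0,"gripper": 1}
    - {"dx": 0.012,"dy": 0,"dz": 0,"wx": 0,"wy": 0,"wz": 0,"gripper": 1}
    - {"dx": 0.013,"dy": 0,"dz": 0,"wx": 0,"wy": 0,"wz": 0,"gripper": 1}
    - {"dx": 0.0135,"dy": 0,"dz": 0,"wx": 0,"wy": 0,"wz": 0,"gripper": 1}
    - {"dx": 0.014,"dy": 0,"dz": 0,"wx": 0,"wy": 0,"wz": 0,"gripper": 1}

```text
clock: 25.85
position: [549.5, -248.0, 156.3]
ee_rot: [-0.49, 0.51, 0.49, 0.51]
contact_force: [-0.2, 0.1, -2.1]
gripper_width: 16.2
```

```bash
python3 - <<'E'
from h import *
st();avg(3)
E
```

```text
25.85 pos [ 549.5 -248.   156.3] q [-0.156  0.379 -0.109 -0.    -1.083  0.115] F [-0.2  0.1 -2.1] M [-0.02 -0.02 -0.05] w 16.2
toolx [-1.e-04  4.e-04 -1.e+00] tooly [-9.992e-01  4.100e-02  1.000e-04] toolz [4.100e-02 9.992e-01 4.000e-04]
avg M [-0.023 -0.009 -0.034] F [-0.22  0.16 -2.47]
```

Still hanging. Lower 5 mm slowly.

Call:
arm_command:
  rows:
    - {"dx": 0.0006,"dy": 0,"dz": 0,"wx": 0,"wy": 0,"wz": 0,"gripper": 1}
    - {"dx": 0.0012,"dy": 0,"dz": 0,"wx": 0,"wy": 0,"wz": 0,"gripper": 1}
    - {"dx": 0.0018,"dy": 0,"dz": 0,"wx": 0,"wy": 0,"wz": 0,"gripper": 1}
    - {"dx": 0.0024,"dy": 0,"dz": 0,"wx": 0,"wy": 0,"wz": 0,"gripper": 1}
    - {"dx": 0.003,"dy": 0,"dz": 0,"wx": 0,"wy": 0,"wz": 0,"gripper": 1}
    - {"dx": 0.0036,"dy": 0,"dz": 0,"wx": 0,"wy": 0,"wz": 0,"gripper": 1}
    - {"dx": 0.0043,"dy": 0,"dz": 0,"wx": 0,"wy": 0,"wz": 0,"gripper": 1}
    - {"dx": 0.005,"dy": 0,"dz": 0,"wx": 0,"wy": 0,"wz": 0,"gripper": 1}

```text
clock: 26.8
position: [549.6, -248.1, 151.4]
ee_rot: [-0.49, 0.51, 0.49, 0.51]
contact_force: [1.0, 0.4, -0.7]
gripper_width: 16.5
```

```bash
python3 - <<'E'
from h import *
st();avg(3);overlay("w24",(200,90,360,230),5)
E
```

```text
26.8 pos [ 549.6 -248.1  151.4] q [-0.156  0.383 -0.116 -0.    -1.072  0.115] F [ 1.   0.4 -0.7] M [-0.03 -0.1   0.02] w 16.5
toolx [ 4.e-04  3.e-04 -1.e+00] tooly [-9.992e-01  4.090e-02 -4.000e-04] toolz [4.090e-02 9.992e-01 3.000e-04]
avg M [-0.042 -0.133  0.012] F [ 0.39  0.1  -0.94]
26.95 pos [ 549.6 -248.   151.3] q [-0.156  0.383 -0.116 -0.    -1.072  0.115] F [-0.3 -1.4 -1.4] M [-0.   -0.12 -0.04] w 15.9
toolx [ 1.e-04  4.e-04 -1.e+00] tooly [-9.992e-01  4.100e-02 -1.000e-04] toolz [4.100e-02 9.992e-01 4.000e-04]
```

View pics/w24.png

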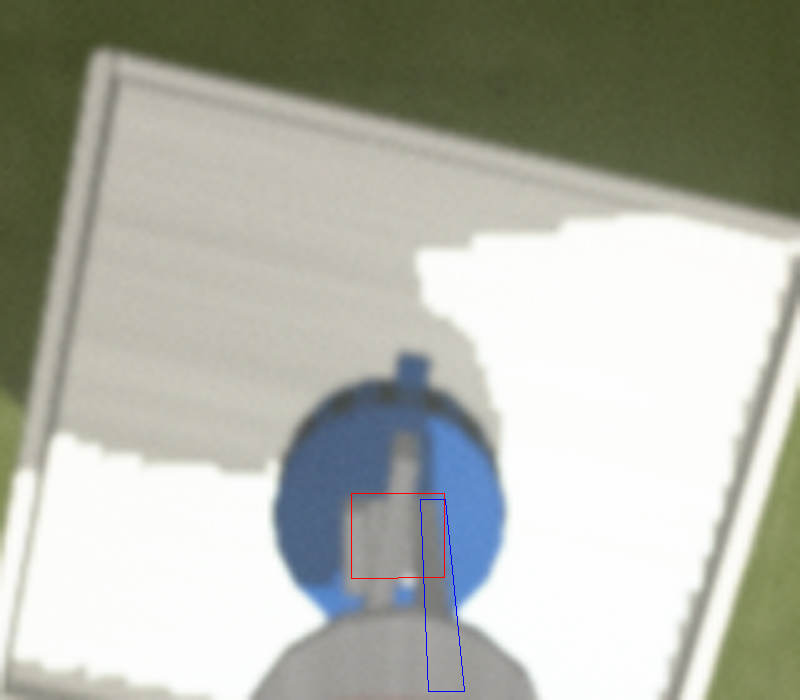

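Call:
arm_command:
  rows:
    - {"dx": 0.0,"dy": -0.0004,"dz": 0,"wx": 1.5,"wy": 0,"wz": 0,"gripper": 1}
    - {"dx": 0.0,"dy": -0.0007,"dz": 0,"wx": 3,"wy": 0,"wz": 0,"gripper": 1}
    - {"dx": 0.001,"dy": -0.0007,"dz": 0,"wx": 4.5,"wy": 0,"wz": 0,"gripper": 1}
    - {"dx": 0.002,"dy": -0.0007,"dz": 0,"wx": 6,"wy": 0,"wz": 0,"gripper": 1}
    - {"dx": 0.0035,"dy": -0.0007,"dz": 0,"wx": 6,"wy": 0,"wz": 0,"gripper": 1}
    - {"dx": 0.005,"dy": -0.0007,"dz": 0,"wx": 6,"wy": 0,"wz": 0,"gripper": 1}
    - {"dx": 0.0065,"dy": -0.0007,"dz": 0,"wx": 6,"wy": 0,"wz": 0,"gripper": 1}
    - {"dx": 0.0065,"dy": -0.0007,"dz": 0,"wx": 6,"wy": 0,"wz": 0,"gripper": 1}

```text
clock: 27.8
position: [550.1, -248.0, 144.5]
ee_rot: [-0.462, 0.535, 0.463, 0.535]
contact_force: [0.0, 0.4, -1.9]
gripper_width: 16.0
```

```bash
python3 - <<'E'
from h import *
st();avg(2);overlay("w25",(200,90,360,230),5)
E
```

```text
27.8 pos [ 550.1 -248.   144.5] q [-1.560e-01  3.900e-01 -1.240e-01 -1.000e-03 -1.058e+00  1.000e-02] F [ 0.   0.4 -1.9] M [-0.   -0.01 -0.01] w 16.0
toolx [-6.e-04  6.e-04 -1.e+00] tooly [-9.894e-01  1.452e-01  6.000e-04] toolz [1.452e-01 9.894e-01 5.000e-04]
avg M [-0.     0.025  0.02 ] F [-0.06 -0.16 -1.55]
27.9 pos [ 550.3 -248.1  144.8] q [-0.156  0.39  -0.123 -0.    -1.058  0.01 ] F [ 0.   0.6 -0.4] M [-0.05  0.01  0.03] w 15.9
toolx [ 0.e+00  4.e-04 -1.e+00] tooly [-9.894e-01  1.452e-01  1.000e-04] toolz [1.452e-01 9.894e-01 4.000e-04]
```

View pics/w25.png

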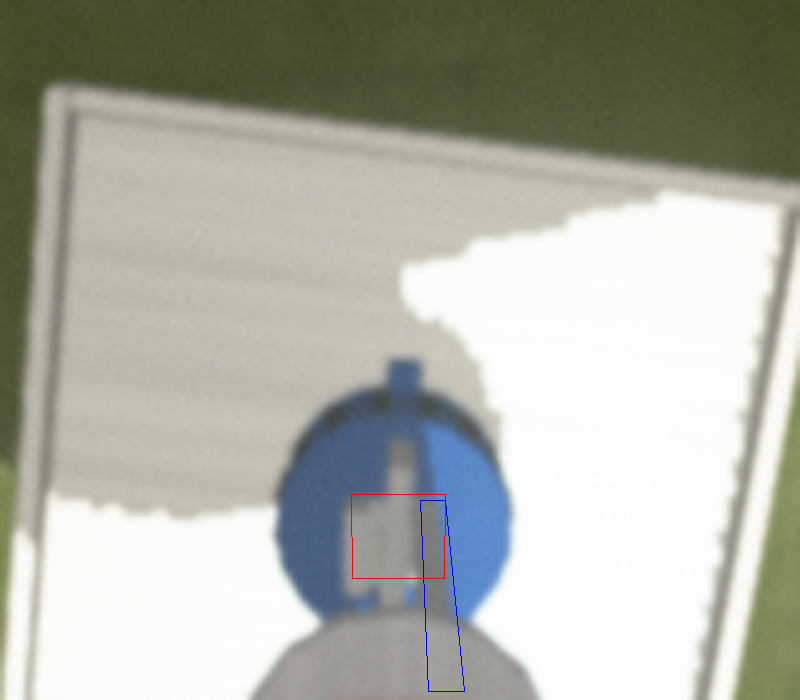

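Call:
arm_command:
  rows:
    - {"dx": 0.0,"dy": 0.001,"dz": 0,"wx": 0,"wy": 0,"wz": 0,"gripper": 1}
    - {"dx": 0.0,"dy": 0.003,"dz": 0,"wx": 0,"wy": 0,"wz": 0,"gripper": 1}
    - {"dx": 0.0,"dy": 0.0055,"dz": 0,"wx": 0,"wy": 0,"wz": 0,"gripper": 1}
    - {"dx": 0.0,"dy": 0.008,"dz": 0,"wx": 0,"wy": 0,"wz": 0,"gripper": 1}
    - {"dx": 0.0,"dy": 0.0105,"dz": 0,"wx": 0,"wy": 0,"wz": 0,"gripper": 1}
    - {"dx": 0.0,"dy": 0.013,"dz": 0,"wx": 0,"wy": 0,"wz": 0,"gripper": 1}
    - {"dx": 0.0,"dy": 0.015,"dz": 0,"wx": 0,"wy": 0,"wz": 0,"gripper": 1}
    - {"dx": 0.0,"dy": 0.016,"dz": 0,"wx": 0,"wy": 0,"wz": 0,"gripper": 1}

```text
clock: 28.75
position: [534.3, -245.7, 144.9]
ee_rot: [-0.462, 0.535, 0.462, 0.535]
contact_force: [0.2, 0.1, -0.8]
gripper_width: 16.2
```

```bash
python3 - <<'E'
from h import *
st();overlay("w26",(200,90,360,230),5)
E
```

```text
28.75 pos [ 534.3 -245.7  144.9] q [-0.156  0.364 -0.162 -0.    -1.044  0.011] F [ 0.2  0.1 -0.8] M [-0.01 -0.07 -0.03] w 16.2
toolx [ 2.e-04  3.e-04 -1.e+00] tooly [-9.894e-01  1.452e-01 -1.000e-04] toolz [1.452e-01 9.894e-01 4.000e-04]
28.75 pos [ 534.3 -245.7  144.9] q [-0.156  0.364 -0.162 -0.    -1.044  0.011] F [ 0.2  0.1 -0.8] M [-0.01 -0.07 -0.03] w 16.2
toolx [ 2.e-04  3.e-04 -1.e+00] tooly [-9.894e-01  1.452e-01 -1.000e-04] toolz [1.452e-01 9.894e-01 4.000e-04]
```

View pics/w26.png

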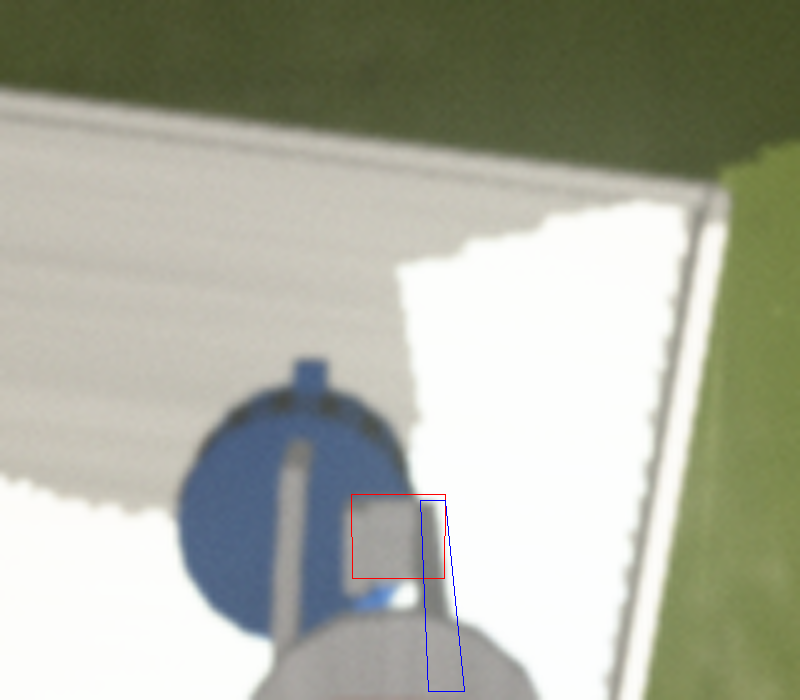

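Call:
arm_command:
  rows:
    - {"dx": -0.005,"dy": 0.0005,"dz": 0,"wx": 0,"wy": 0,"wz": 0,"gripper": 1}
    - {"dx": -0.018,"dy": 0.0005,"dz": 0,"wx": 0,"wy": 0,"wz": 0,"gripper": 1}
    - {"dx": -0.036,"dy": 0.0005,"dz": 0,"wx": 0,"wy": 0,"wz": 0,"gripper": 1}
    - {"dx": -0.056,"dy": 0.0005,"dz": 0,"wx": 0,"wy": 0,"wz": 0,"gripper": 1}
    - {"dx": -0.078,"dy": 0.0005,"dz": 0,"wx": 0,"wy": 0,"wz": 0,"gripper": 1}
    - {"dx": -0.1,"dy": 0.0005,"dz": 0.0,"wx": 0,"wy": 0,"wz": 0,"gripper": 1}
    - {"dx": -0.12,"dy": 0.0005,"dz": 0.0,"wx": 0,"wy": 0,"wz": 0,"gripper": 1}
    - {"dx": -0.135,"dy": 0.0005,"dz": 0.0,"wx": 0,"wy": 0,"wz": 0,"gripper": 1}

```text
clock: 29.6
position: [534.2, -246.0, 283.0]
ee_rot: [-0.463, 0.534, 0.461, 0.536]
contact_force: [0.2, -0.7, -1.2]
gripper_width: 16.2
```

```bash
python3 - <<'E'
from h import *
st();d=cam("side");save(d,"s27",(200,100,400,250),4);w=cam("wrist");save(w,"w27")
plan(555.5,283.6,275,98)
E
```

```text
29.6 pos [ 534.2 -246.   283. ] q [-0.156  0.274  0.058  0.    -1.352  0.011] F [ 0.2 -0.7 -1.2] M [-0.01 -0.01  0.03] w 16.2
toolx [ 3.6e-03 -8.0e-04 -1.0e+00] tooly [-0.9894  0.145  -0.0036] toolz [ 1.450e-01  9.894e-01 -3.000e-04]
shift [0.008  0.0567 0.5273] turn [-16.34  -0.11   0.4 ] cur yaw 81.66
```

View pics/s27.png

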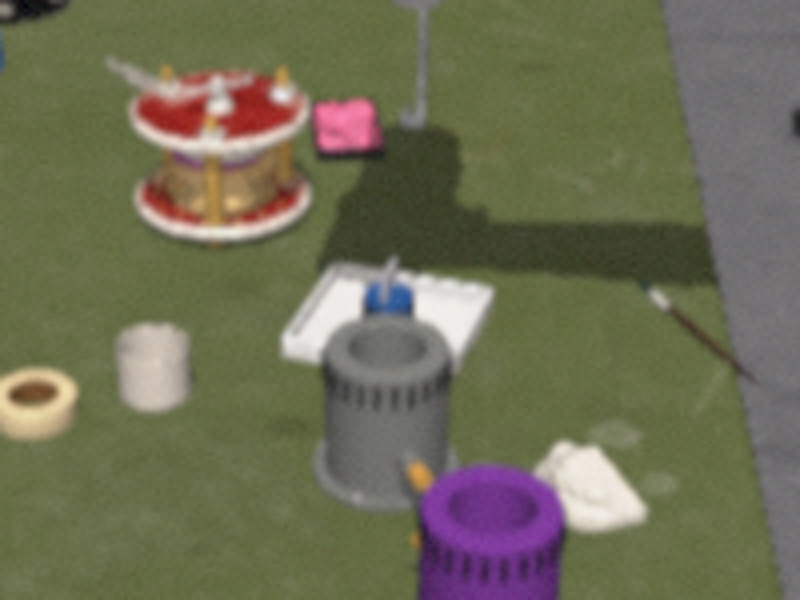

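View pics/w27.png

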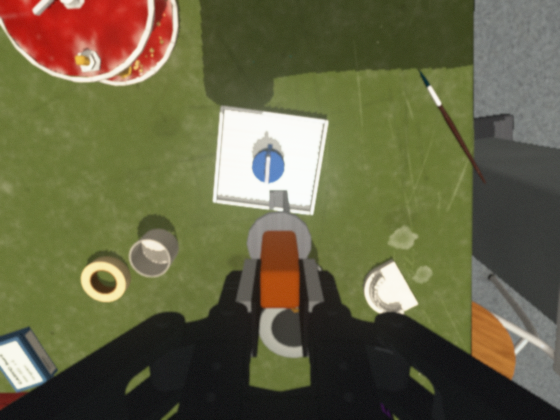

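Call:
arm_command:
  rows:
    - {"dx": 0,"dy": 0.003,"dz": 0.02,"wx": -1,"wy": 0,"wz": 0.2,"gripper": 1}
    - {"dx": 0,"dy": 0.007,"dz": 0.06,"wx": -2,"wy": 0,"wz": 0.4,"gripper": 1}
    - {"dx": 0.0,"dy": 0.012,"dz": 0.105,"wx": -4,"wy": 0,"wz": 0.4,"gripper": 1}
    - {"dx": 0.0,"dy": 0.017,"dz": 0.15,"wx": -6,"wy": 0,"wz": 0.4,"gripper": 1}
    - {"dx": 0.0,"dy": 0.022,"dz": 0.195,"wx": -8,"wy": 0,"wz": 0.4,"gripper": 1}
    - {"dx": 0.0,"dy": 0.027,"dz": 0.24,"wx": -9,"wy": 0,"wz": 0.4,"gripper": 1}
    - {"dx": 0.0,"dy": 0.032,"dz": 0.285,"wx": -10,"wy": 0,"wz": 0.4,"gripper": 1}
    - {"dx": 0.0,"dy": 0.036,"dz": 0.325,"wx": -11,"wy": 0,"wz": 0.4,"gripper": 1}

```text
clock: 30.5
position: [546.0, 82.5, 283.1]
ee_rot: [0.512, -0.488, -0.512, -0.487]
contact_force: [0.9, -0.6, -1.5]
gripper_width: 16.2
```

```bash
python3 - <<'E'
from h import *
st()
plan(555.5,283.6,265,98)
E
```

```text
30.5 pos [546.   82.5 283.1] q [ 4.440e-01  2.120e-01 -2.400e-02  1.000e-03 -1.336e+00 -3.970e-01] F [ 0.9 -0.6 -1.5] M [ 0.02 -0.09  0.02] w 16.2
toolx [-5.0e-04 -1.5e-03 -1.0e+00] tooly [-9.988e-01 -4.800e-02  5.000e-04] toolz [-0.048   0.9988 -0.0014]
shift [ 0.0178 -0.0191  0.2004] turn [-5.25 -0.08 -0.04] cur yaw 92.75
```

Call:
arm_command:
  rows:
    - {"dx": 0,"dy": -0.003,"dz": 0.03,"wx": -1,"wy": 0,"wz": 0,"gripper": 1}
    - {"dx": 0,"dy": -0.007,"dz": 0.07,"wx": -2,"wy": 0,"wz": 0,"gripper": 1}
    - {"dx": 0.0,"dy": -0.011,"dz": 0.115,"wx": -4,"wy": 0,"wz": 0,"gripper": 1}
    - {"dx": 0.0,"dy": -0.015,"dz": 0.155,"wx": -5,"wy": 0,"wz": 0,"gripper": 1}
    - {"dx": 0.005,"dy": -0.018,"dz": 0.185,"wx": -5.2,"wy": 0,"wz": 0,"gripper": 1}
    - {"dx": 0.012,"dy": -0.0191,"dz": 0.198,"wx": -5.2,"wy": 0,"wz": 0,"gripper": 1}
    - {"dx": 0.018,"dy": -0.0191,"dz": 0.2004,"wx": -5.2,"wy": 0,"wz": 0,"gripper": 1}
    - {"dx": 0.018,"dy": -0.0191,"dz": 0.2004,"wx": -5.2,"wy": 0,"wz": 0,"gripper": 1}

```text
clock: 31.3
position: [554.6, 282.7, 263.0]
ee_rot: [-0.533, 0.466, 0.534, 0.462]
contact_force: [-0.3, -0.7, -1.2]
gripper_width: 16.1
```

```bash
python3 - <<'E'
from h import *
get_image("wrist");get_image("wrist");overlay("w28",(220,100,360,220),5)
plan(555.5,283.6,225,98)
E
```

```text
31.4 pos [555.5 282.2 264.9] q [ 7.300e-01  3.470e-01  1.170e-01  1.000e-03 -1.343e+00 -5.930e-01] F [-0.2 -0.2 -0.7] M [-0.07  0.02  0.01] w 15.9
toolx [-8.0e-04 -2.1e-03 -1.0e+00] tooly [-0.9906 -0.137   0.0011] toolz [-0.1371  0.9906 -0.002 ]
shift [ 0.0404 -0.      0.0014] turn [-0.13 -0.08 -0.01] cur yaw 97.87
```

View pics/w28.png

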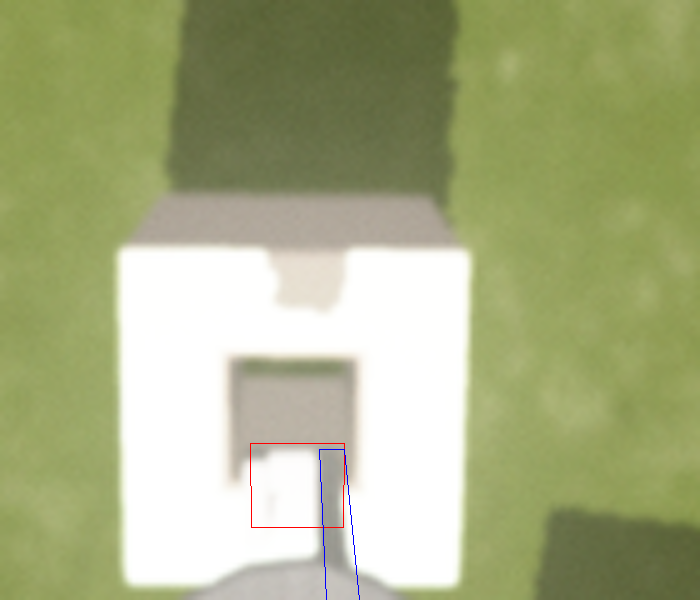

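```bash
python3 - <<'E'
from h import *
for _ in range(2): get_image("wrist")
s,d=overlay("w29",(220,100,360,220),5)
f=lambda a,b,z:ray(d,220+a/5-.4,100+b/5-.4,z)
P=np.array([f(a,b,105)[:2] for a,b in [(118,247),(470,247),(460,585),(125,585)]]);print(P.round(1),P.mean(0))
Q=np.array([f(a,b,105)[:2] for a,b in [(232,357),(357,357)]]);print(Q)
e=P-np.roll(P,1,0);print(np.degrees(np.arctan2(e[:,1],e[:,0])),np.hypot(*e.T))
print(f(294,487,s["position"][2]-HZ))
E
```

```text
31.55 pos [555.8 282.5 265.6] q [ 7.300e-01  3.460e-01  1.180e-01  1.000e-03 -1.343e+00 -5.930e-01] F [-0.3  0.3 -0.5] M [-0.01  0.04  0.  ] w 15.6
toolx [ 5.e-04 -8.e-04 -1.e+00] tooly [-9.906e-01 -1.369e-01 -4.000e-04] toolz [-1.369e-01  9.906e-01 -8.000e-04]
[[592.9 256.1]
 [528.5 247.3]
 [519.7 312.3]
 [584.5 321.3]] [556.42319881 284.25698485]
[[569.48804744 273.68257045]
 [546.19472056 270.47380809]]
[ -82.65098067 -172.16118616   97.70585134    7.8534238 ] [65.67677354 65.04466898 65.65786044 65.45373623]
[556.25679955 282.78429923 159.3313421 ]
```

View pics/w29.png

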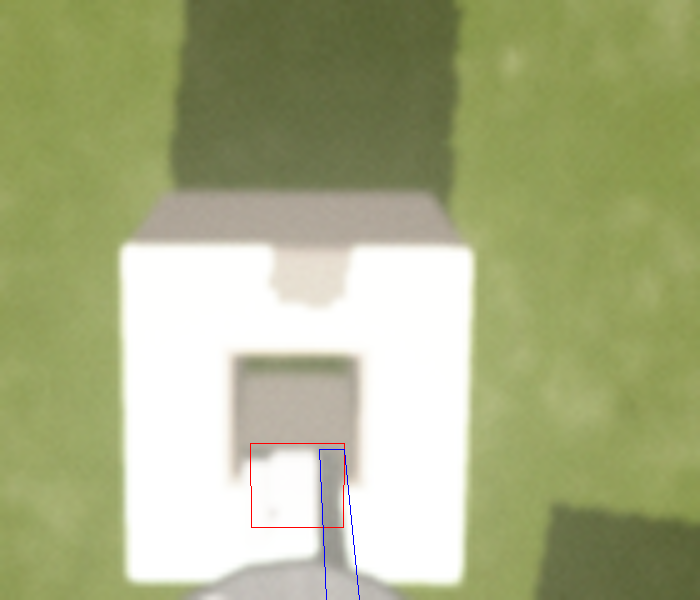

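Call:
arm_command:
  rows:
    - {"dx": 0.005,"dy": 0,"dz": 0.0014,"wx": 0,"wy": 0,"wz": 0,"gripper": 1}
    - {"dx": 0.018,"dy": 0,"dz": 0.0014,"wx": 0,"wy": 0,"wz": 0,"gripper": 1}
    - {"dx": 0.034,"dy": 0,"dz": 0.0014,"wx": 0,"wy": 0,"wz": 0,"gripper": 1}
    - {"dx": 0.05,"dy": 0,"dz": 0.0014,"wx": 0,"wy": 0,"wz": 0,"gripper": 1}
    - {"dx": 0.068,"dy": 0,"dz": 0.0014,"wx": 0,"wy": 0,"wz": 0,"gripper": 1}
    - {"dx": 0.086,"dy": 0,"dz": 0.0014,"wx": 0,"wy": 0,"wz": 0,"gripper": 1}
    - {"dx": 0.104,"dy": 0,"dz": 0.0014,"wx": 0,"wy": 0,"wz": 0,"gripper": 1}
    - {"dx": 0.118,"dy": 0,"dz": 0.0014,"wx": 0,"wy": 0,"wz": 0,"gripper": 1}

```text
clock: 32.4
position: [554.6, 283.4, 145.1]
ee_rot: [-0.533, 0.466, 0.533, 0.463]
contact_force: [-1.2, 0.2, -0.6]
gripper_width: 15.9
```

```bash
python3 - <<'E'
from h import *
avg(2);overlay("w30",(220,100,360,220),5)
plan(555.8,284,118.8,98)
E
```

```text
avg M [-0.033  0.062 -0.033] F [-0.69 -0.34 -1.94]
32.5 pos [553.7 282.7 144. ] q [ 0.732  0.423 -0.072 -0.    -1.083 -0.595] F [-0.4 -0.1 -1.6] M [-0.06  0.04  0.02] w 16.4
toolx [-0.0051 -0.0044 -1.    ] tooly [-0.9906 -0.1365  0.0057] toolz [-0.1365  0.9906 -0.0037]
shift [ 0.027  -0.0012  0.0006] turn [-0.13 -0.15 -0.15] cur yaw 97.87
```

View pics/w30.png

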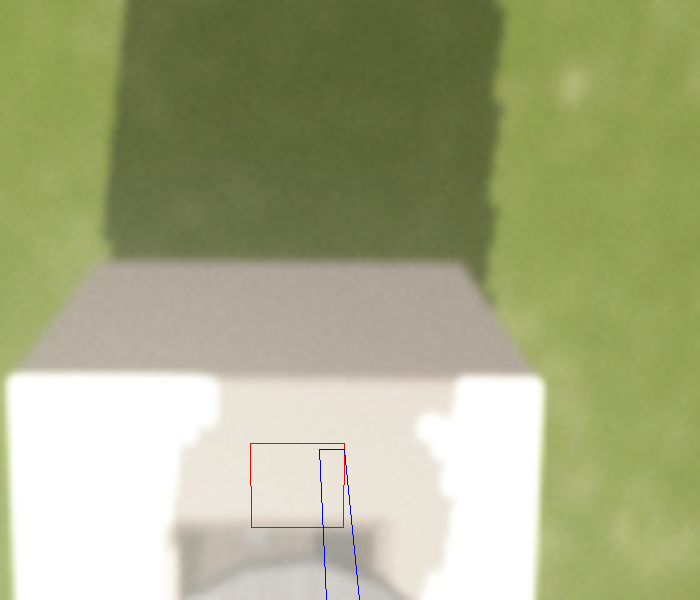

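Call:
arm_command:
  rows:
    - {"dx": 0.002,"dy": -0.0012,"dz": 0.0006,"wx": 0,"wy": -0.1,"wz": -0.1,"gripper": 1}
    - {"dx": 0.007,"dy": -0.0012,"dz": 0.0006,"wx": 0,"wy": -0.1,"wz": -0.1,"gripper": 1}
    - {"dx": 0.012,"dy": -0.0012,"dz": 0.0006,"wx": 0,"wy": -0.1,"wz": -0.1,"gripper": 1}
    - {"dx": 0.017,"dy": -0.0012,"dz": 0.0006,"wx": 0,"wy": -0.1,"wz": -0.1,"gripper": 1}
    - {"dx": 0.021,"dy": -0.0012,"dz": 0.0006,"wx": 0,"wy": -0.1,"wz": -0.1,"gripper": 1}
    - {"dx": 0.023,"dy": -0.0012,"dz": 0.0006,"wx": 0,"wy": -0.1,"wz": -0.1,"gripper": 1}
    - {"dx": 0.0235,"dy": -0.0012,"dz": 0.0006,"wx": 0,"wy": -0.1,"wz": -0.1,"gripper": 1}
    - {"dx": 0.024,"dy": -0.0012,"dz": 0.0006,"wx": 0,"wy": -0.1,"wz": -0.1,"gripper": 1}

```text
clock: 33.35
position: [556.0, 284.1, 121.9]
ee_rot: [0.533, -0.465, -0.533, -0.464]
contact_force: [1.4, 0.5, -1.4]
gripper_width: 15.9
```

```bash
python3 - <<'E'
from h import *
avg(2);st()
E
```

```text
avg M [ 0.001 -0.018 -0.007] F [ 0.88  0.31 -1.56]
33.45 pos [555.9 284.1 121.9] q [ 0.731  0.444 -0.099  0.    -1.03  -0.594] F [ 0.2  0.1 -1.8] M [-0.02 -0.02 -0.01] w 16.1
toolx [-5.e-04 -9.e-04 -1.e+00] tooly [-9.906e-01 -1.370e-01  7.000e-04] toolz [-1.370e-01  9.906e-01 -8.000e-04]
```

Lower the last ~3.6 mm.

Call:
arm_command:
  rows:
    - {"dx": 0.0005,"dy": 0,"dz": 0,"wx": 0,"wy": 0,"wz": 0,"gripper": 1}
    - {"dx": 0.001,"dy": 0,"dz": 0,"wx": 0,"wy": 0,"wz": 0,"gripper": 1}
    - {"dx": 0.0015,"dy": 0,"dz": 0,"wx": 0,"wy": 0,"wz": 0,"gripper": 1}
    - {"dx": 0.002,"dy": 0,"dz": 0,"wx": 0,"wy": 0,"wz": 0,"gripper": 1}
    - {"dx": 0.0025,"dy": 0,"dz": 0,"wx": 0,"wy": 0,"wz": 0,"gripper": 1}
    - {"dx": 0.003,"dy": 0,"dz": 0,"wx": 0,"wy": 0,"wz": 0,"gripper": 1}
    - {"dx": 0.0033,"dy": 0,"dz": 0,"wx": 0,"wy": 0,"wz": 0,"gripper": 1}
    - {"dx": 0.0036,"dy": 0,"dz": 0,"wx": 0,"wy": 0,"wz": 0,"gripper": 1}

```text
clock: 34.25
position: [555.9, 284.0, 118.3]
ee_rot: [0.533, -0.465, -0.533, -0.464]
contact_force: [-0.6, -0.1, 0.0]
gripper_width: 15.8
```

```bash
python3 - <<'E'
from h import *
avg(3);st()
E
```

```text
avg M [-0.029 -0.001 -0.049] F [-0.07 -0.29 -0.38]
34.4 pos [555.9 284.  118.3] q [ 0.731  0.447 -0.103  0.    -1.022 -0.594] F [-0.2 -0.3 -1.6] M [-0.04 -0.03  0.01] w 15.8
toolx [-5.e-04 -9.e-04 -1.e+00] tooly [-9.906e-01 -1.370e-01  6.000e-04] toolz [-1.370e-01  9.906e-01 -8.000e-04]
```

Call:
arm_command:
  rows:
    - {"dx": 0.0004,"dy": 0,"dz": 0,"wx": 0,"wy": 0,"wz": 0,"gripper": 1}
    - {"dx": 0.0007,"dy": 0,"dz": 0,"wx": 0,"wy": 0,"wz": 0,"gripper": 1}
    - {"dx": 0.0007,"dy": 0,"dz": 0,"wx": 0,"wy": 0,"wz": 0,"gripper": 0.5}
    - {"dx": 0.0007,"dy": 0,"dz": 0,"wx": 0,"wy": 0,"wz": 0,"gripper": 0.0}
    - {"dx": 0.0007,"dy": 0,"dz": 0,"wx": 0,"wy": 0,"wz": 0,"gripper": -0.5}
    - {"dx": 0.0007,"dy": 0,"dz": 0,"wx": 0,"wy": 0,"wz": 0,"gripper": -0.5}
    - {"dx": 0.0007,"dy": 0,"dz": 0,"wx": 0,"wy": 0,"wz": 0,"gripper": -0.5}
    - {"dx": 0.0007,"dy": 0,"dz": 0,"wx": 0,"wy": 0,"wz": 0,"gripper": -0.5}

```text
clock: 35.2
position: [556.0, 284.0, 117.6]
ee_rot: [0.533, -0.465, -0.533, -0.464]
contact_force: [-0.3, -0.9, -0.8]
gripper_width: 63.9
```

```bash
python3 - <<'E'
from h import *
st();d=cam("wrist");save(d,"w31")
E
```

```text
35.2 pos [556.  284.  117.6] q [ 0.731  0.448 -0.104  0.    -1.02  -0.594] F [-0.3 -0.9 -0.8] M [ 0.03  0.05 -0.04] w 63.9
toolx [-5.e-04 -9.e-04 -1.e+00] tooly [-9.906e-01 -1.370e-01  6.000e-04] toolz [-1.370e-01  9.906e-01 -8.000e-04]
```

View pics/w31.png

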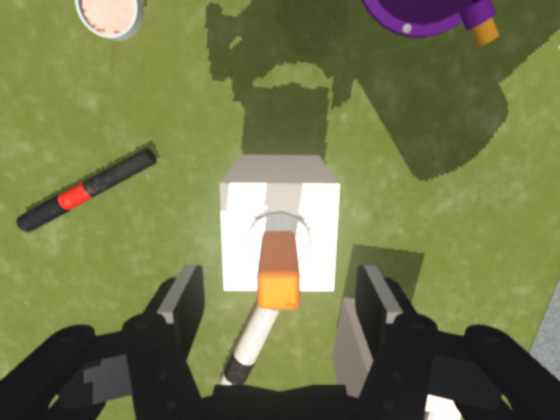

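Hook released and upright (handle at 278,280, flange flat on the block). Retreat straight up.

Call:
arm_command:
  rows:
    - {"dx": -0.005,"dy": 0,"dz": 0,"wx": 0,"wy": 0,"wz": 0,"gripper": -0.7}
    - {"dx": -0.02,"dy": 0,"dz": 0,"wx": 0,"wy": 0,"wz": 0,"gripper": -0.7}
    - {"dx": -0.045,"dy": 0,"dz": 0,"wx": 0,"wy": 0,"wz": 0,"gripper": -0.7}
    - {"dx": -0.07,"dy": 0,"dz": 0,"wx": 0,"wy": 0,"wz": 0,"gripper": -0.7}
    - {"dx": -0.095,"dy": 0,"dz": 0,"wx": 0,"wy": 0,"wz": 0,"gripper": -0.7}
    - {"dx": -0.12,"dy": 0,"dz": 0,"wx": 0,"wy": 0,"wz": 0,"gripper": -0.7}
    - {"dx": -0.135,"dy": 0,"dz": 0,"wx": 0,"wy": 0,"wz": 0,"gripper": -0.7}
    - {"dx": -0.145,"dy": 0,"dz": 0,"wx": 0,"wy": 0,"wz": 0,"gripper": -0.7}

```text
clock: 36.05
position: [556.4, 284.4, 264.8]
ee_rot: [0.533, -0.464, -0.533, -0.465]
contact_force: [-0.4, 0.0, -0.3]
gripper_width: 72.4
```

```bash
python3 - <<'E'
from h import *
st();d=cam("side");save(d,"s32",(190,130,410,330),3.6);t=cam("top");save(t,"t32",(130,160,410,320),2.8);w=cam("wrist");save(w,"w32")
E
```

```text
36.05 pos [556.4 284.4 264.8] q [ 7.31e-01  3.48e-01  1.19e-01  1.00e-03 -1.34e+00 -5.94e-01] F [-0.4  0.  -0.3] M [-0.05 -0.01  0.03] w 72.4
toolx [ 1.8e-03  8.0e-04 -1.0e+00] tooly [-0.9906 -0.137  -0.0019] toolz [-1.370e-01  9.906e-01  6.000e-04]
```

View pics/s32.png

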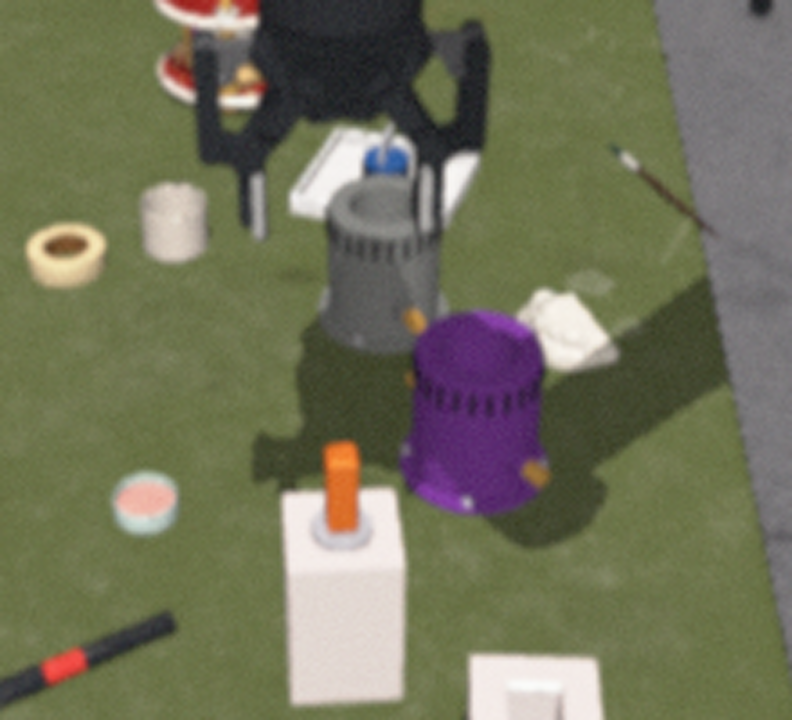

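View pics/t32.png

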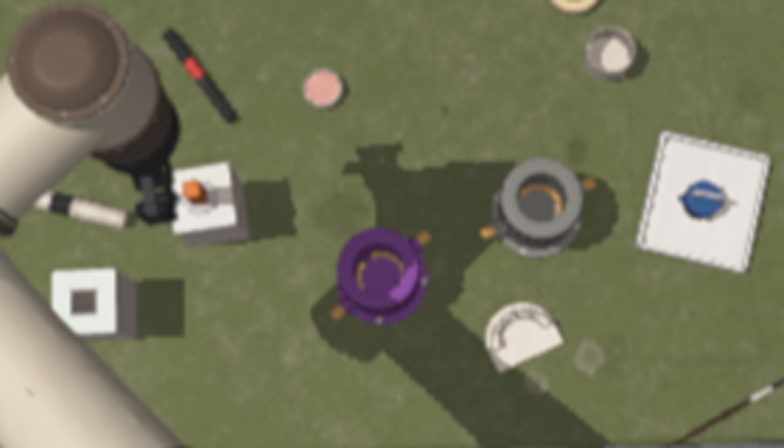

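View pics/w32.png

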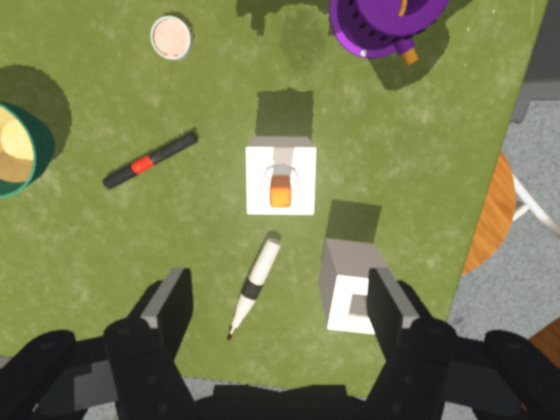

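```bash
python3 - <<'E'
from bench import arm
print(arm.job_done())
E
```

```text
the job is handed in; nothing more can be done
None
```

The job is done and handed in at about 36 s of the 72 s allowed.

- **Hook and catch:** I took the hook from the rightmost white stand and caught the strap of the insert in the grey pot.
- **Turning to the stop:** I turned the insert about 40–45° counter-clockwise. The reaction torque then rose from about 0 to 0.19 N m and the bar lagged further and further behind the hook. I took that as the stop, backed off 5°, and lifted. The insert came free at about 3 N.
- **Tray and return:** I lowered it onto the tray floor, withdrew the hook sideways under the bar, and put the hook back in its stand.

**Last checks:**
- The top and side views show the insert upright in the middle of the tray, and the pot empty.
- The hook is upright in its stand with the flange flat on the block.
- The cast, dish, tin and other objects look unmoved in the pictures.
- The gripper is open and clear above the hook.

**One disagreement:** the camera put the bar at about 70° at the stop, while I had worked out about 75–79° from the slots. I relied on the torque, and the insert lifted freely.

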